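# Dock the sample cups by their tabs and probe them in turn

## Task

Set each sample cup upright in the middle of the reader dock of its own colour, turned so that its rim tab points straight at that dock's reader head. When all the cups that are there stand so, take the probe from its stand and dip its black tip well inside the steel rinse pot, then the cups, red first, then yellow, then blue, then the rinse pot again, about one second each time. Hang the probe back upright in the slot of its stand, leave the pot and the other things about where they stand, and see that the cups are still in place and facing their readers at the end.

Things in the scene. Friction and masses are not known exactly. Their poses are not given: they have to be found in the camera images.
- cup_red: open white plastic sample cup with a red base and a red rim tab; straight round wall, outside diameter 52, wall 3, height 70, floor 10 thick; about 70 g, may be absent. Origin: centre of its underside; z up the axis, x towards the tab (tab 14 wide, 5 thick, at heights 64 to 69, reaching 42 from the axis)
- tab_red (a point): the outer part of the red cup's rim tab, 40 from the cup's axis along its x, at height 66.5
- dock_red: fixed reader dock, red: a flat printed white mat of 92 diameter, flush with the table, with a red ring of 80 outside and 60 inside diameter; a white reader head, a block 24 x 34 and 24 high with a red stripe on top, stands 56 to 80 from the centre. Origin: centre of the ring on the table top; z up, x towards the reader head
- mark_red (a point): black window of the red dock's reader head, 56 from the ring's centre along the dock's x, at height 14: what the tab must point at
- cup_yellow: open white plastic sample cup with a yellow base and a yellow rim tab; straight round wall, outside diameter 52, wall 3, height 70, floor 10 thick; about 70 g, may be absent. Origin: centre of its underside; z up the axis, x towards the tab (tab 14 wide, 5 thick, at heights 64 to 69, reaching 42 from the axis)
- tab_yellow (a point): the outer part of the yellow cup's rim tab, 40 from the cup's axis along its x, at height 66.5
- dock_yellow: fixed reader dock, yellow: a flat printed white mat of 92 diameter, flush with the table, with a yellow ring of 80 outside and 60 inside diameter; a white reader head, a block 24 x 34 and 24 high with a yellow stripe on top, stands 56 to 80 from the centre. Origin: centre of the ring on the table top; z up, x towards the reader head
- mark_yellow (a point): black window of the yellow dock's reader head, 56 from the ring's centre along the dock's x, at height 14: what the tab must point at
- cup_blue: open white plastic sample cup with a blue base and a blue rim tab; straight round wall, outside diameter 52, wall 3, height 70, floor 10 thick; about 70 g, may be absent. Origin: centre of its underside; z up the axis, x towards the tab (tab 14 wide, 5 thick, at heights 64 to 69, reaching 42 from the axis)
- tab_blue (a point): the outer part of the blue cup's rim tab, 40 from the cup's axis along its x, at height 66.5
- dock_blue: fixed reader dock, blue: a flat printed white mat of 92 diameter, flush with the table, with a blue ring of 80 outside and 60 inside diameter; a white reader head, a block 24 x 34 and 24 high with a blue stripe on top, stands 56 to 80 from the centre. Origin: centre of the ring on the table top; z up, x towards the reader head
- mark_blue (a point): black window of the blue dock's reader head, 56 from the ring's centre along the dock's x, at height 14: what the tab must point at
- stand: fixed probe stand: grey base 100 x 80 x 8, two white end walls (at x = +-30, 10 thick, 56 wide, up to height 115) and two rails along x at the top (12 wide at y = +-19, upper face at height 115) that leave between them a slot 50 long in x and 26 wide in y, open above. Origin: centre of its underside
- probe: rigid probe, 149 long, about 90 g: round stem of 10 diameter up to 95 from the tip (lowest 24 black), blue shoulder plate 30 (x) x 50 (y) x 8 at 95 to 103, white grip block 26 (x) x 20 (y) from 103 to 149. Origin: end of the tip; z up the stem. Hung in the stand, the shoulder lies across the slot on the rails and the origin is 20 above the table under the stand's centre
- rinse_pot: open round steel pot, outside diameter 68 at the foot and 72 at the rim, wall 4, height 55, floor 8 thick, about 0.5 kg, loose. Origin: centre of its underside
- bottle: bystander: clear bottle with blue cap, diameter 60, height 150. Origin: centre of its underside
- jar: bystander: amber jar, diameter 64, height 70. Origin: centre of its underside
- timer: bystander: yellow bench timer 70 x 70 x 30. Origin: centre of its underside
Things that resemble listed ones, but are neither listed nor needed, are in the scene too. Leave any purple look-alike of the cup_red alone. What is shaped like the probe but orange is not meant.

How it is judged:
On the way, in this order (a step that is already met when the one before it is completed fails the run):
1. every cup that is there stands on its own dock with its tab facing the reader head (horizontal distance between cup_red and dock_red below 0.015 m and angle between the x axis of cup_red and the x axis of dock_red, either way round below 0.21 rad and x of tab_red in the frame of dock_red above 0.01 m and angle between each of cup_red, cup_yellow, cup_blue's own z axis and vertical below 0.1 rad and height (world z) of each of cup_red, cup_yellow, cup_blue below 0.006 m and linear speed of each of cup_red, cup_yellow, cup_blue below 0.03 m/s and horizontal distance between cup_yellow and dock_yellow below 0.015 m and angle between the x axis of cup_yellow and the x axis of dock_yellow, either way round below 0.21 rad and x of tab_yellow in the frame of dock_yellow above 0.01 m and horizontal distance between cup_blue and dock_blue below 0.015 m and angle between the x axis of cup_blue and the x axis of dock_blue, either way round below 0.21 rad and x of tab_blue in the frame of dock_blue above 0.01 m), for 0.3 s.
2. before the cups, the probe tip is at least 15 mm below the rim inside the rinse pot (horizontal distance between probe and rinse_pot below 0.032 m and z of probe in the frame of rinse_pot between 0 and 0.04 m), for 0.5 s.
3. the probe tip is at least 20 mm below the rim inside the red cup (horizontal distance between probe and cup_red below 0.024 m and z of probe in the frame of cup_red between 0 and 0.05 m), for 0.5 s.
4. the probe tip is at least 20 mm below the rim inside the yellow cup (horizontal distance between probe and cup_yellow below 0.024 m and z of probe in the frame of cup_yellow between 0 and 0.05 m), for 0.5 s.
5. the probe tip is at least 20 mm below the rim inside the blue cup (horizontal distance between probe and cup_blue below 0.024 m and z of probe in the frame of cup_blue between 0 and 0.05 m), for 0.5 s.
6. after the cups, the probe tip is at least 15 mm below the rim inside the rinse pot (all of step 2), for 0.5 s.
At the end, for the whole second after the job is handed in: Each cup upright and still within 15 mm of its dock's centre, tab within 0.21 rad of the direction to the reader head; probe hanging upright and still in the stand's slot, shoulder on the rails; rinse pot upright, within 40 mm of its start (all of step 1 and z of probe in the frame of stand between 0.016 and 0.024 m and horizontal distance between probe and stand below 0.025 m and angle between each of probe, rinse_pot's own z axis and vertical below 0.1 rad and linear speed of probe below 0.03 m/s and distance of rinse_pot from where it was at the start of the episode below 0.04 m); the robot touches nothing.
It fails at once if a bystander (bottle, jar or timer) is knocked over or shifted by more than 50 mm (distance of any of bottle, jar, timer from where it was at the start of the episode above 0.05 m or angle between any of bottle, jar, timer's own z axis and vertical above 0.5 rad).
Of cup_red, cup_yellow, cup_blue only 2 to 3 are there at a start; the rules pass over those that are not, and their reading is None.
At some moment in a run one of cup_red, cup_yellow, cup_blue may be knocked a few centimetres aside while the robot is not near it.
It also fails if it takes over 210 s, if anything falls off the work surface, if the arm or the gripper's body presses on something with over 40 N, if the wrist force passes 120 N, or if a joint passes its speed limit or range.

## Robot

A 6-joint arm with a two-finger parallel gripper is mounted at the origin on the work surface. World frame = base frame: x ahead of the robot, y to its left, z up, the work surface at z = 0. Lengths are in m, angles in rad, forces in N, time in s.
With the tool pointing down it reaches from about 0.225 to 0.875 m from the base axis. Payload 3.4 kg.
Tool frame: the origin (TCP) lies at the very end of the fingers, on their centre line; the grasp point (between the pads) lies behind it (manip.tcp_to_grasp is the z of the grasp point in the tool frame, in m); z points along the fingers, y is the direction in which the jaws open and shut (so a half turn about z gives the same grasp; the last joint's range is limited). The gripper opens to 85 mm and grips with 20 to 120 N. Pads are 22 mm wide; open, the fingers measure 114 mm over their backs; the gripper's body (76 mm by 85 mm) begins 54 mm behind the grasp point. The pads swing forward as they close: fully open they stand 13 mm farther back than shut.
Start: joints at [-1.432, 0.276, 1.505, -0, 1.361, -0.121], TCP at [0.148, -0.556, 0.231] pointing down, gripper open.
Joint ranges: [-2.89, 2.89], [-0.75, 2.08], [0.22, 2.7], [-1.18, 4.32], [0.11, 2.71], [-2.7, 2.7]. Speed limits (rad/s): [2.57, 2.57, 3.14, 3.14, 3.14, 3.14].

## Interface

Orientations are given as a unit quaternion [w, x, y, z].
In Python, from rig import manip, eyes gives the robot as it stands.
- The arm moves only by the tool servo_tool, never from a script. Its argument "increments" is a list of rows, each an object with "slide": the shift along the tool's x, y, z in m, a list of three; "spin": the turn about the tool's z in degrees. A call has 1 to 8 rows; each row shifts and turns the commanded pose from where the row before left it, along the tool's axes as they then stand; what a row does not reach is not made up. A row lasts 1/10 s, in which the tool goes at most 50 mm and 8.59 degrees, less where a joint would pass 70% of its speed; a pose out of reach is approached as far as the arm can. A call is refused whole if a number of a shift passes 0.05 or a number of a turn 8.59, either way. A call with a gripper value outside its range is refused whole. "hand" is the opening, from 0 (shut) to 1 (fully open), set as the call begins (left out, the last holds). The fingers move at their own pace and stop on an object; "newtons" is the grip in N (left out, the last holds). Time passes only in rows, so rows that do not move let the fingers close. It gives the time, the measured TCP pose, the force and the opening at its end, in the units of the state.
- manip.get_state(): the state, without advancing time (a new reading comes with each control period).
- eyes.get_image(name): name is "side" or "top" or "wrist"; returns the picture (420x560x3 uint8, blue, green, red); there is no depth.
- eyes.calibration(name): a dict with "fx", "fy", "cx", "cy" (pixels), "rvec" (rotation vector, rad) and "tvec" (3), from world to camera coordinates, as OpenCV has them; the wrist camera has in their place "hand_eye" (4x4, takes a point from camera to tool coordinates, whose origin is the TCP and whose axes are the flange's). Camera axes: x right, y down, z forward; pixel columns grow to the right and rows downward; lengths in m; the calibration is good to about 2 mm. The wrist camera is an equidistant fisheye: a pixel r from the principal point sees the ray r / f radians off the axis. A picture is of the moment at which its call begins: read the wrist's pose just before it. calibration takes no time and is no camera call.
- manip.sign_off(): hands the job in, once; it reports no verdict.
The state is a dict: "clock": time; "qpos": joint angles; "qd": joint speeds; "effort": joint torques, N m; "position": TCP position; "ee_rot": TCP orientation; "contact_force": force on the tool from outside, world axes, zero at the start; "moment": the same for the moment, N m; "width": finger opening in m.
Only numpy, scipy, OpenCV 4.12 (cv2) and the standard library are available. Lean on these libraries where they do the work, as an engineer would, in place of code of your own. Each camera call takes 0.05 s, during which the arm holds its last target.

## Working session

There is one attempt and no reset: what is moved stays moved. The work goes in short steps, Python scripts to look and compute and a tool call to move; the robot and the scene stay as the last step left them, time stands still between calls to the robot, and variables do not carry over. Pictures are saved under pics/ and viewed, and the job is handed in when it is done.

Besides the shell and the picture viewer there is one more tool, called after "Emit:" by a JSON object that holds its "name" and its "arguments". servo_tool: Moves the arm, as the interface text tells. Its arguments: {"type":"object","properties":{"increments":{"type":"array","items":{"type":"object","properties":{"slide":{"type":"array","items":{"type":"number"}},"spin":{"type":"number"}}}},"hand":{"type":"number"},"newtons":{"type":"number"}},"required":["increments"]}

```bash
ls; mkdir -p pics
python3 - <<'E'
from rig import manip, eyes
import cv2
print(manip.get_state(), manip.tcp_to_grasp)
for n in ("top","side","wrist"):
    cv2.imwrite(f"pics/{n}0.png", eyes.get_image(n)); print(n, eyes.calibration(n))
E
```

```text
pics
{'clock': 0.0, 'qpos': array([-1.43198886e+00,  2.76591175e-01,  1.50614484e+00,  4.00167660e-05,
        1.36069672e+00, -1.21002346e-01]), 'qd': array([ 1.21753198e-03, -7.48680693e-04,  4.53376565e-04, -6.18356333e-05,
        1.31251779e-03,  2.95020837e-04]), 'effort': array([-1.00040590e-03, -4.16775942e+01, -2.45806146e+01, -7.02153079e-05,
        1.11295294e-02, -3.24981109e-06]), 'position': array([ 0.14764884, -0.5551695 ,  0.23043723]), 'ee_rot': array([-9.20179430e-04,  9.91574340e-01,  1.29535641e-01,  1.13731595e-05]), 'contact_force': array([-0.4168716 , -0.38473178,  0.3048322 ]), 'moment': array([-0.02676988, -0.00882009, -0.01043511]), 'width': 0.08530306458895351} -0.0187
top {'fx': 433.2143118478708, 'fy': 433.2143118478708, 'cx': 279.1413025263268, 'cy': 212.05188811569306, 'rvec': array([ 2.20622616, -2.18531445,  0.06492859]), 'tvec': array([-0.06251391,  0.50051749,  1.39110954])}
side {'fx': 460.09323782741865, 'fy': 460.09323782741865, 'cx': 282.6717701043146, 'cy': 209.9341372876347, 'rvec': array([ 0.63393473, -2.70369557,  1.05513964]), 'tvec': array([0.41125925, 0.25137291, 1.02844696])}
wrist {'fx': 325.19226210127806, 'fy': 325.19226210127806, 'cx': 276.5626630805569, 'cy': 208.31497564506418, 'hand_eye': array([[ 9.49389021e-04, -9.58602087e-01, -2.84747498e-01,
         7.20778163e-02],
       [ 9.99999316e-01,  1.10475138e-03, -3.85002882e-04,
        -4.15344997e-04],
       [ 6.83639759e-04, -2.84746938e-01,  9.58602480e-01,
        -1.44163436e-01],
       [ 0.00000000e+00,  0.00000000e+00,  0.00000000e+00,
         1.00000000e+00]])}
```

View pics/top0.png

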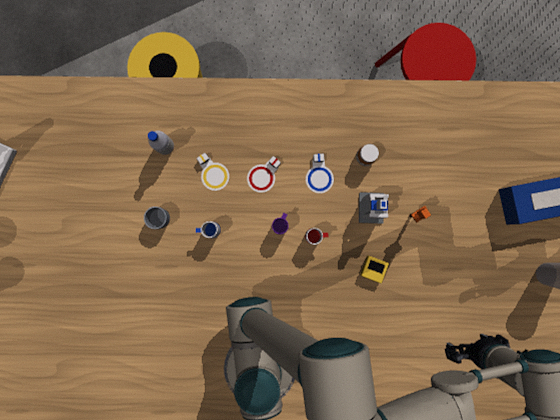

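View pics/side0.png

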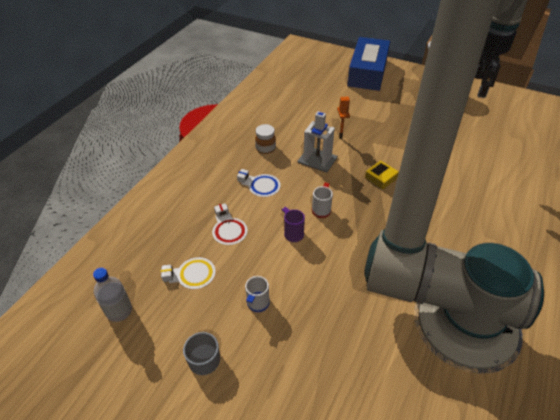

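View pics/wrist0.png

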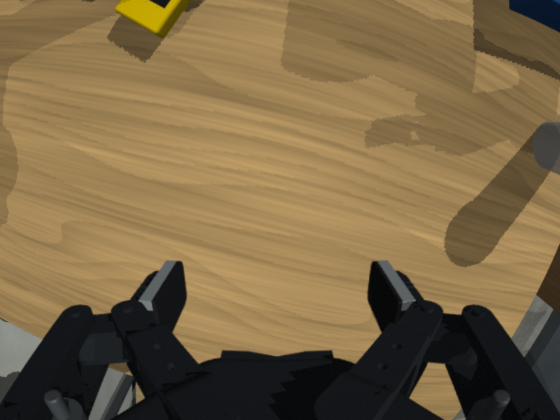

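The top view shows red cup near (314,236), blue cup near (209,229), purple decoy near (280,226), docks at (215,177), (261,178) and (320,179), stand near (375,207), and pot near (156,217). No yellow cup is visible so far. Next I'll enlarge the crops and set up the helpers.

```bash
cat > h.py <<'E'
from rig import manip, eyes
import cv2, numpy as np
from scipy.spatial.transform import Rotation as R
def cal(n):
    c=eyes.calibration(n); K=np.array([[c['fx'],0,c['cx']],[0,c['fy'],c['cy']],[0,0,1]]); return c,K
def proj(n,P,pose=None):
    P=np.atleast_2d(P).astype(float); c,K=cal(n)
    if n!='wrist': return cv2.projectPoints(P,c['rvec'],c['tvec'],K,None)[0][:,0]
    X=wcam(c,pose); q=(P-X[:3,3])@X[:3,:3]
    return cv2.fisheye.distortPoints((q[:,:2]/q[:,2:])[None],K,np.zeros(4))[0]
def wcam(c,pose):
    p,q=pose; T=np.eye(4); T[:3,:3]=R.from_quat(np.r_[q[1:],q[0]]).as_matrix(); T[:3,3]=p
    return T@c['hand_eye']
def ray(n,uv,z,pose=None):
    """pixels -> world points on plane z"""
    uv=np.atleast_2d(uv).astype(float); c,K=cal(n)
    if n!='wrist':
        u=cv2.undistortPoints(uv[None],K,None)[:,0] if False else cv2.undistortPoints(uv.reshape(-1,1,2),K,None)[:,0]
        Rm=cv2.Rodrigues(c['rvec'])[0]; o=-Rm.T@c['tvec']; d=np.c_[u,np.ones(len(u))]@Rm
    else:
        u=cv2.fisheye.undistortPoints(uv.reshape(-1,1,2),K,np.zeros(4))[:,0]
        X=wcam(c,pose); o=X[:3,3]; d=np.c_[u,np.ones(len(u))]@X[:3,:3].T
    return o+d*((z-o[2])/d[:,2])[:,None]
def snap(n,f):
    s=manip.get_state(); im=eyes.get_image(n); cv2.imwrite(f'pics/{f}.png',im)
    np.save(f'pics/{f}.npy',np.r_[s['position'],s['ee_rot']]); return im
def pose(f): a=np.load(f'pics/{f}.npy'); return a[:3],a[3:]
def crop(f,x0,y0,x1,y1,k,out):
    im=cv2.imread(f'pics/{f}.png')[y0:y1,x0:x1]; cv2.imwrite(f'pics/{out}.png',cv2.resize(im,None,fx=k,fy=k,interpolation=cv2.INTER_CUBIC))
def st():
    s=manip.get_state(); r=R.from_quat(np.r_[s['ee_rot'][1:],s['ee_rot'][0]]).as_matrix()
    print('t',round(float(s['clock']),2),'pos',s['position'].round(4),'yaw x,y',np.degrees(np.arctan2(r[1,0],r[0,0])).round(2),'xax',r[:,0].round(3),'zax',r[:,2].round(3),'w',round(float(s['width']),4),'F',s['contact_force'].round(1),'q',s['qpos'].round(2)); return s
E
python3 - <<'E'
from h import *
crop('top0',140,120,340,260,4,'c1'); crop('top0',300,130,440,290,4,'c2')
E
```

```text
(no output)
```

View pics/c1.png

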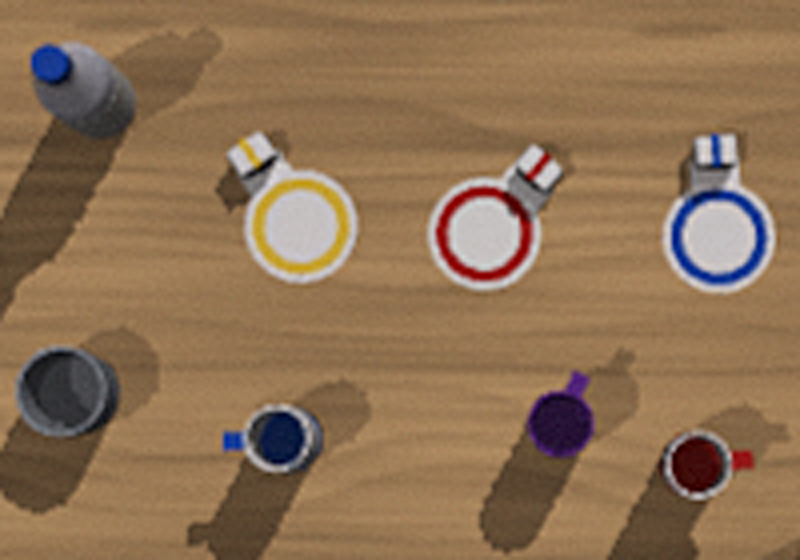

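View pics/c2.png

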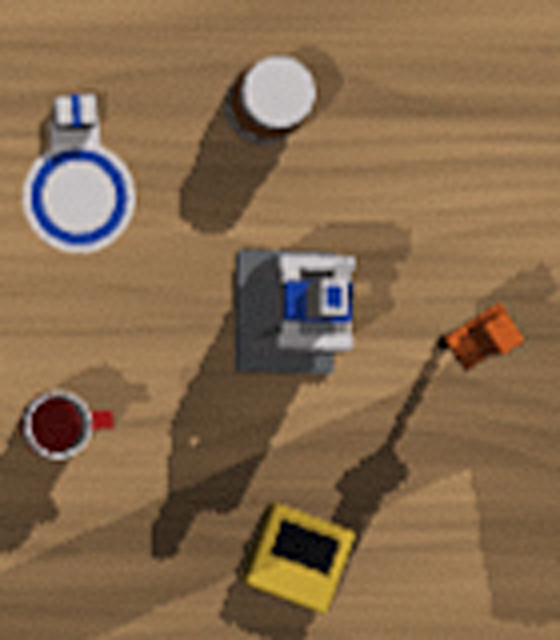

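Run:
```python
from h import *
def c1(x,y): return [(x+.5)/4-.5+140,(y+.5)/4-.5+120]
def c2(x,y): return [(x+.5)/4-.5+300,(y+.5)/4-.5+130]
for n,p,z in [('dockY',c1(301,226),0),('headY',c1(252,155),.024),('dockR',c1(485,234),0),('headR',c1(541,168),.024),('dockB',c1(719,238),0),('headB',c1(716,151),.024),
 ('pot rim',c1(67,391),.055),('blue rim',c1(278,438),.07),('blue tab',c1(233,441),.069),('purple rim',c1(560,424),.07),('red rim',c1(697,465),.07),('red tab',c1(743,461),.069),
 ('bottlecap',c1(52,63),.15),('jar',c2(279,92),.07),('probe grip top',c2(335,297),.149-.0+.02),('shoulder',c2(318,302),.123),('timer',c2(300,558),.03),('orange',c2(485,335),.169),
 ('base tl',c2(238,250),.008),('base bl',c2(238,371),.008),('base br',c2(331,374),.008),('wall tl',c2(281,254),.115),('tr',c2(354,257),.115),('bl',c2(279,349),.115),('br',c2(352,353),.115)]:
    print(n,ray('top',p,z)[0].round(4))
```

```text
dockY [0.6181 0.1546 0.    ]
headY [0.6722 0.1918 0.024 ]
dockR [0.613  0.0033 0.    ]
headR [ 0.664  -0.0423  0.024 ]
dockB [ 0.6116 -0.1892  0.    ]
headB [ 0.6794 -0.1841  0.024 ]
pot rim [0.4784 0.3279 0.055 ]
blue rim [0.4428 0.1593 0.07  ]
blue tab [0.4402 0.1944 0.069 ]
purple rim [ 0.4558 -0.0594  0.07  ]
red rim [ 0.425  -0.1661  0.07  ]
red tab [ 0.4284 -0.2019  0.069 ]
bottlecap [0.7168 0.3185 0.15  ]
jar [ 0.6876 -0.3391  0.07  ]
probe grip top [ 0.5192 -0.3582  0.169 ]
shoulder [ 0.5188 -0.3567  0.123 ]
timer [ 0.321  -0.3636  0.03  ]
orange [ 0.4927 -0.4665  0.169 ]
base tl [ 0.5691 -0.3185  0.008 ]
base bl [ 0.4703 -0.3184  0.008 ]
base br [ 0.4686 -0.3942  0.008 ]
wall tl [ 0.5554 -0.3307  0.115 ]
tr [ 0.5537 -0.3859  0.115 ]
bl [ 0.4836 -0.3291  0.115 ]
br [ 0.4811 -0.3841  0.115 ]
```

```bash
cat >> h.py <<'E'
import json
def plan(xyz,yaw,step=.04,dstep=8.0,start=None):
    """print rows taking the tool (pointing down) to xyz, yaw[deg] of tool x; rows rounded, residual carried"""
    if start is None:
        s=manip.get_state(); r=R.from_quat(np.r_[s['ee_rot'][1:],s['ee_rot'][0]]).as_matrix()
        p=s['position'].copy(); a=np.degrees(np.arctan2(r[1,0],r[0,0]))
    else: p=np.array(start[:3],float); a=start[3]
    p0=p.copy(); a0=a; xyz=np.array(xyz,float); da=(yaw-a+180)%360-180
    n=max(1,int(np.ceil(np.linalg.norm(xyz-p)/step)),int(np.ceil(abs(da)/dstep)))
    rows=[]
    for i in range(1,n+1):
        t=p0+(xyz-p0)*i/n; ta=a0+da*i/n
        c,s_=np.cos(np.radians(a)),np.sin(np.radians(a))
        M=np.array([[c,s_,0],[s_,-c,0],[0,0,-1]]).T
        sl=(M@(t-p)); M2=np.array([[c,s_,0],[s_,-c,0],[0,0,-1]])
        M=np.array([[c,s_,0],[s_,-c,0],[0,0,-1]])
        sl=np.round(M@(t-p),3 if i<n else 4); sp=round(-(ta-a),1)
        p=p+M.T@sl; a-=sp
        rows.append({"slide":[float(v) for v in sl],"spin":float(sp)})
    for k in range(0,n,8): print(json.dumps(rows[k:k+8]))
    print('ends',p.round(4),round(a,2))
E
python3 - <<'E'
from h import *
st(); plan((.425,-.166,.19),95.4)
E
```

```text
t 0.15 pos [ 0.1476 -0.5553  0.2306] yaw x,y 14.88 xax [0.966 0.257 0.   ] zax [-0.     0.001 -1.   ] w 0.0858 F [-0.8 -0.5  0. ] q [-1.43  0.28  1.51  0.    1.36 -0.12]
[{"slide": [0.031, -0.025, 0.003], "spin": -6.7}, {"slide": [0.033, -0.022, 0.004], "spin": -6.7}, {"slide": [0.036, -0.018, 0.003], "spin": -6.7}, {"slide": [0.037, -0.013, 0.004], "spin": -6.7}, {"slide": [0.039, -0.009, 0.003], "spin": -6.7}, {"slide": [0.04, -0.004, 0.003], "spin": -6.8}, {"slide": [0.04, 0.0, 0.004], "spin": -6.7}, {"slide": [0.039, 0.005, 0.003], "spin": -6.7}]
[{"slide": [0.039, 0.01, 0.003], "spin": -6.7}, {"slide": [0.037, 0.014, 0.004], "spin": -6.7}, {"slide": [0.035, 0.019, 0.003], "spin": -6.7}, {"slide": [0.0333, 0.0219, 0.0036], "spin": -6.7}]
ends [ 0.425 -0.166  0.19 ] 95.38
```

Emit:
{"name": "servo_tool", "arguments": {"increments": [{"slide":[0.031,-0.025,0.003],"spin":-6.7},{"slide":[0.033,-0.022,0.004],"spin":-6.7},{"slide":[0.036,-0.018,0.003],"spin":-6.7},{"slide":[0.037,-0.013,0.004],"spin":-6.7},{"slide":[0.039,-0.009,0.003],"spin":-6.7},{"slide":[0.04,-0.004,0.003],"spin":-6.8},{"slide":[0.04,0.0,0.004],"spin":-6.7},{"slide":[0.039,0.005,0.003],"spin":-6.7}]}}

```text
clock: 0.95
position: [0.3327, -0.2944, 0.204]
ee_rot: [-0.0, 0.825, 0.565, 0.0]
contact_force: [0.4, -0.7, 0.4]
width: 0.0854
```

Emit:
{"name": "servo_tool", "arguments": {"increments": [{"slide":[0.039,0.01,0.003],"spin":-6.7},{"slide":[0.037,0.014,0.004],"spin":-6.7},{"slide":[0.035,0.019,0.003],"spin":-6.7},{"slide":[0.033,0.022,0.004],"spin":-6.7},{},{}]}}

```text
$.increments[4]: bad value
```

Run:
```python
from h import *
st(); snap('wrist','w1'); snap('side','s1'); snap('top','t1')
```

```text
t 0.95 pos [ 0.3327 -0.2944  0.204 ] yaw x,y 68.84 xax [0.361 0.933 0.   ] zax [-0.  0. -1.] w 0.0854 F [ 0.4 -0.7  0.4] q [-0.88  0.1   1.81  0.    1.24 -0.51]
```

View pics/w1.png

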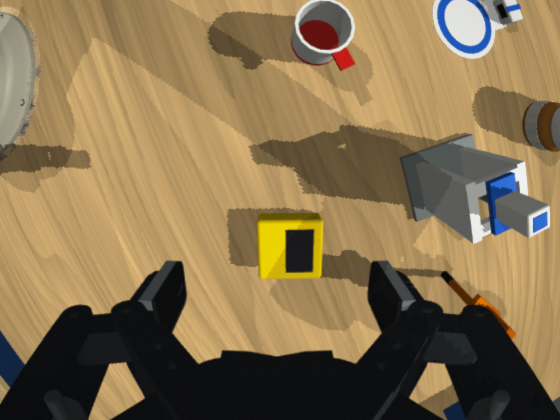

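View pics/s1.png

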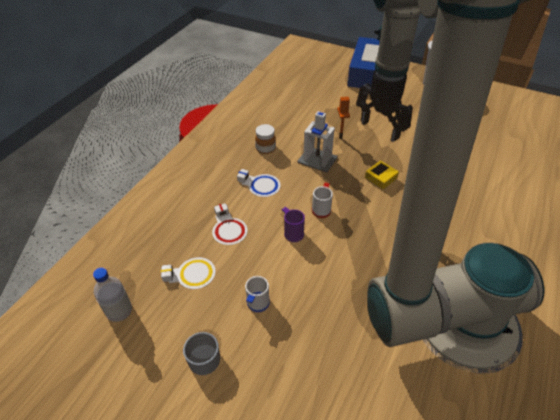

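View pics/t1.png

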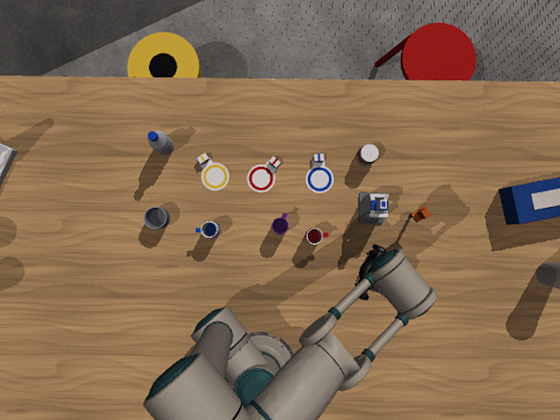

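The wrist view shows the red cup near (323,30), timer (290,247), stand with probe (500,200). There's still no yellow cup. The second call was refused because it had empty rows, so I'll send it again.

Emit:
{"name": "servo_tool", "arguments": {"increments": [{"slide":[0.039,0.01,0.003],"spin":-6.7},{"slide":[0.037,0.014,0.004],"spin":-6.7},{"slide":[0.035,0.019,0.003],"spin":-6.7},{"slide":[0.033,0.022,0.004],"spin":-6.7},{"spin":0},{"spin":0}]}}

```text
$.increments[4]: bad value
```

Run:
```python
from h import *
st(); snap('wrist','w2')
```

```text
t 1.1 pos [ 0.3328 -0.2942  0.204 ] yaw x,y 68.79 xax [0.362 0.932 0.   ] zax [-0.     0.001 -1.   ] w 0.0854 F [ 0.2 -0.1  0.2] q [-0.88  0.1   1.81  0.    1.24 -0.51]
```

View pics/w2.png

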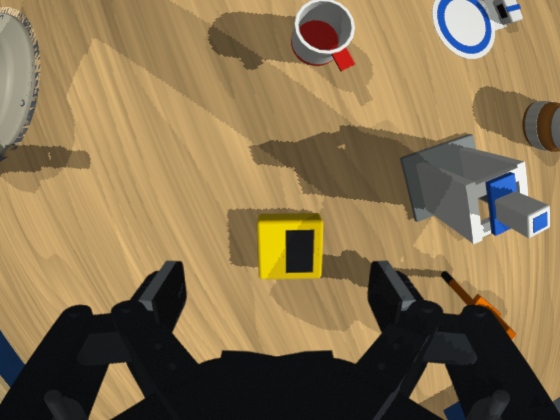

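Every row needs both a slide and a spin.

Emit:
{"name": "servo_tool", "arguments": {"increments": [{"slide":[0.039,0.01,0.003],"spin":-6.7},{"slide":[0.037,0.014,0.004],"spin":-6.7},{"slide":[0.035,0.019,0.003],"spin":-6.7},{"slide":[0.033,0.022,0.004],"spin":-6.7},{"slide":[0,0,0],"spin":0},{"slide":[0,0,0],"spin":0}]}}

```text
clock: 1.75
position: [0.4251, -0.1677, 0.1902]
ee_rot: [0.0, 0.673, 0.739, -0.001]
contact_force: [0.4, 0.1, 0.0]
width: 0.0852
```

Run:
```python
from h import *
st(); snap('wrist','w3')
```

```text
t 1.75 pos [ 0.4251 -0.1677  0.1902] yaw x,y 95.34 xax [-0.093  0.996 -0.001] zax [-0.001 -0.001 -1.   ] w 0.0852 F [0.4 0.1 0. ] q [-0.53  0.13  1.81 -0.    1.21 -0.62]
```

View pics/w3.png

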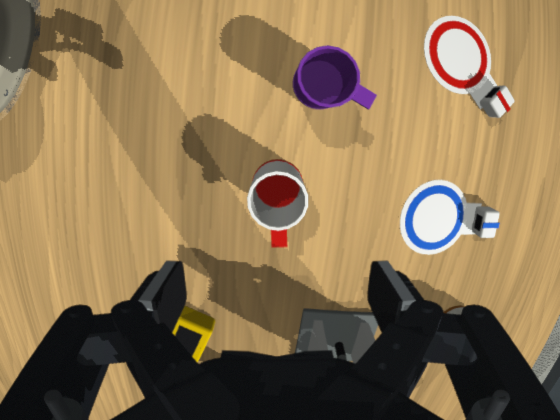

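Run:
```python
from h import *
crop('w3',230,150,330,255,6,'c3'); crop('w3',395,10,520,260,3,'c4')
```

```text
(no output)
```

View pics/c3.png

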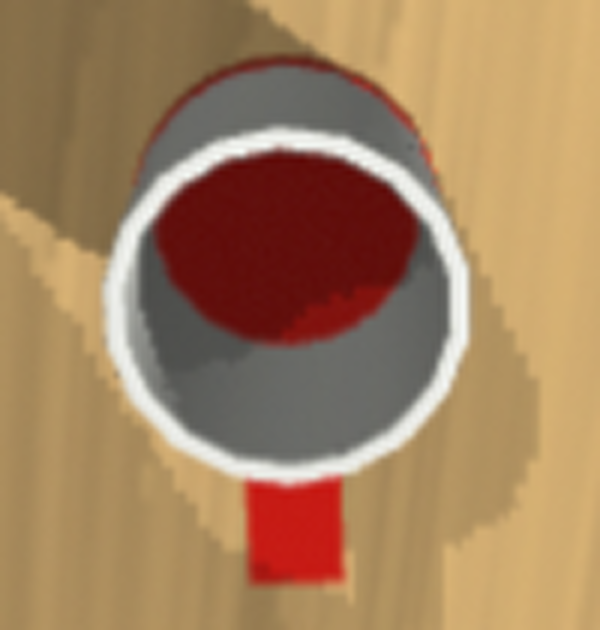

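View pics/c4.png

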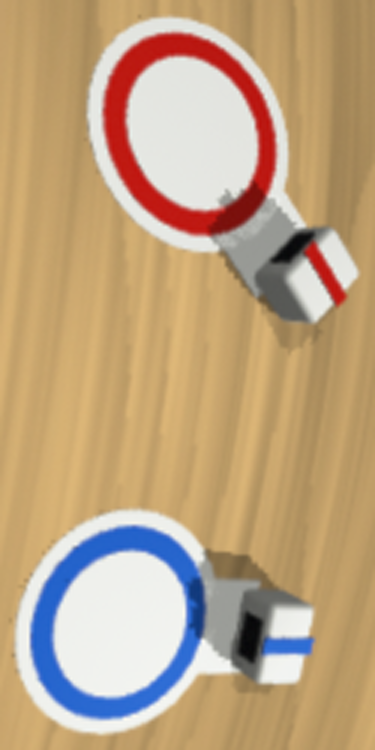

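```bash
cat >> h.py <<'E'
from scipy.optimize import least_squares
def circ(P,r=None):
    P=np.asarray(P)[:,:2]; x0=np.r_[P.mean(0),.03 if r is None else r]
    f=(lambda v:np.hypot(*(P-v[:2]).T)-(v[2] if r is None else r))
    s=least_squares(f,x0 if r is None else x0[:2]); return s.x, np.abs(s.fun).max()
def un(pts,x0,y0,k): return [[(x+.5)/k-.5+x0,(y+.5)/k-.5+y0] for x,y in pts]
def ang(v): return round(float(np.degrees(np.arctan2(v[1],v[0]))),2)
E
python3 - <<'E'
from h import *
p=pose('w3')
rim=ray('wrist',un([(105,300),(469,300),(285,127),(290,484),(160,188),(180,445),(405,180),(415,440)],230,150,6),.07,p)
c,e=circ(rim); print('red cup',c.round(4),e)
t=ray('wrist',un([(248,583),(344,580)],230,150,6),.069,p); print('tab ang',ang(t.mean(0)[:2]-c[:2]), np.hypot(*(t.mean(0)[:2]-c[:2])))
for n,pts,s in [('R',[(178,32),(103,118),(277,150),(205,236),(135,45),(255,95),(130,195)],[(310,247),(341,300)]),('B',[(130,525),(30,635),(205,600),(110,719),(60,560),(50,700),(170,690)],[(263,647),(313,645)])]:
    d=ray('wrist',un(pts,395,10,3),0,p); c,e=circ(d); h=ray('wrist',un(s,395,10,3),.024,p)
    print(n,c.round(4),e, [ (ang(q[:2]-c[:2]),np.hypot(*(q[:2]-c[:2])).round(4)) for q in h])
E
```

```text
red cup [ 0.4256 -0.1674  0.0256] 0.0008363166685000367
tab ang -83.06 0.041401540746327195
R [0.6137 0.0049 0.0396] 0.0021469861670989354 [(-39.29, np.float64(0.0559)), (-39.86, np.float64(0.0805))]
B [ 0.6136 -0.1884  0.0402] 0.0006459973435348071 [(3.79, np.float64(0.0553)), (4.51, np.float64(0.0822))]
```

Emit:
{"name": "servo_tool", "arguments": {"increments": [{"slide":[0,0,0.04],"spin":-1.3},{"slide":[0,0,0.04],"spin":0},{"slide":[0,0,0.04],"spin":0},{"slide":[0,0,0.03],"spin":0},{"slide":[0,0,0.018],"spin":0},{"slide":[0,0,0],"spin":0}]}}

```text
clock: 2.4
position: [0.4227, -0.1677, 0.0203]
ee_rot: [-0.003, 0.666, 0.746, -0.001]
contact_force: [-0.2, -0.9, 1.5]
width: 0.0851
```

Emit:
{"name": "servo_tool", "arguments": {"increments": [{"slide":[0,0,0],"spin":0},{"slide":[0,0,0],"spin":0},{"slide":[0,0,0],"spin":0},{"slide":[0,0,0],"spin":0},{"slide":[0,0,0],"spin":0}], "hand": 0, "newtons": 25}}

```text
clock: 2.9
position: [0.4261, -0.1679, 0.0238]
ee_rot: [0.002, 0.664, 0.747, -0.0]
contact_force: [-2.2, -3.2, 7.2]
width: 0.0523
```

Run:
```python
from h import *
st(); snap('wrist','w4')
```

```text
t 2.9 pos [ 0.4261 -0.1679  0.0238] yaw x,y 96.73 xax [-0.117  0.993 -0.003] zax [ 0.003 -0.003 -1.   ] w 0.0523 F [-2.2 -3.2  7.2] q [-0.53  0.33  2.05 -0.    0.76 -0.64]
```

View pics/w4.png

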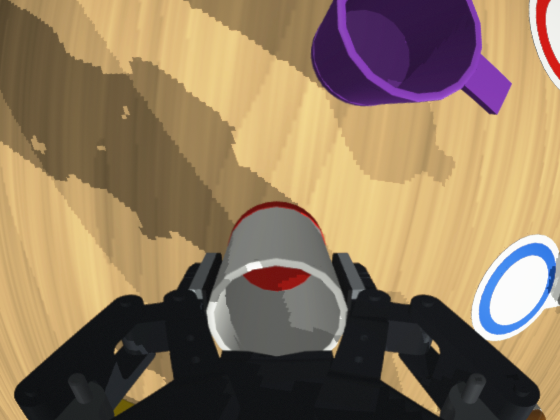

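Emit:
{"name": "servo_tool", "arguments": {"increments": [{"slide":[0,0,-0.02],"spin":0},{"slide":[0,0,-0.03],"spin":0},{"slide":[0,0,-0.03],"spin":0},{"slide":[0,0,-0.026],"spin":0},{"slide":[0,0,0],"spin":0},{"slide":[0,0,0],"spin":0}]}}

```text
clock: 3.55
position: [0.4252, -0.1666, 0.1287]
ee_rot: [0.001, 0.665, 0.747, 0.0]
contact_force: [-0.6, 0.3, -1.2]
width: 0.0525
```

Run:
```python
from h import *
s=st(); snap('side','s5'); plan((.6135,.0043,s['position'][2]),139.5,step=.035)
```

```text
t 3.55 pos [ 0.4252 -0.1666  0.1287] yaw x,y 96.7 xax [-0.117  0.993 -0.001] zax [ 0.001 -0.001 -1.   ] w 0.0525 F [-0.6  0.3 -1.2] q [-0.53  0.19  1.91  0.    1.05 -0.64]
[{"slide": [0.018, 0.026, -0.0], "spin": -5.4}, {"slide": [0.016, 0.028, -0.0], "spin": -5.3}, {"slide": [0.014, 0.029, -0.0], "spin": -5.4}, {"slide": [0.01, 0.03, -0.0], "spin": -5.3}, {"slide": [0.008, 0.03, -0.001], "spin": -5.4}, {"slide": [0.005, 0.032, 0.0], "spin": -5.3}, {"slide": [0.001, 0.032, 0.0], "spin": -5.4}, {"slide": [-0.0007, 0.0315, 0.0001], "spin": -5.3}]
ends [0.6135 0.0044 0.1287] 139.49
```

View pics/s5.png

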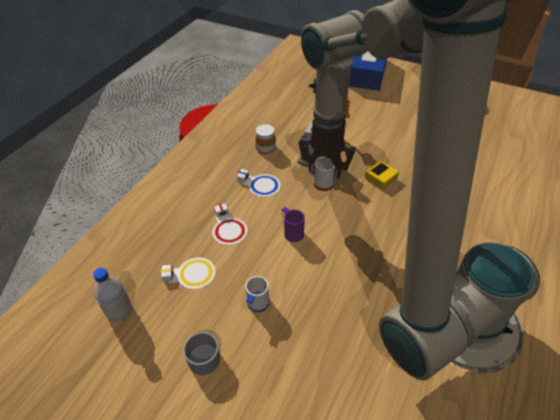

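The side view shows the red cup held upright near (324,172). I'm carrying it to the red dock.

Emit:
{"name": "servo_tool", "arguments": {"increments": [{"slide":[0.018,0.026,0],"spin":-5.4},{"slide":[0.016,0.028,0],"spin":-5.3},{"slide":[0.014,0.029,0],"spin":-5.4},{"slide":[0.01,0.03,0],"spin":-5.3},{"slide":[0.008,0.03,0],"spin":-5.4},{"slide":[0.005,0.032,0],"spin":-5.3},{"slide":[0.001,0.032,0],"spin":-5.4},{"slide":[-0.001,0.031,0],"spin":-5.3}]}}

```text
clock: 4.4
position: [0.6138, 0.0044, 0.1259]
ee_rot: [-0.002, 0.344, 0.939, -0.001]
contact_force: [0.2, -0.5, -0.7]
width: 0.0526
```

Emit:
{"name": "servo_tool", "arguments": {"increments": [{"slide":[0,0,0.02],"spin":0},{"slide":[0,0,0.02],"spin":0},{"slide":[0,0,0],"spin":0},{"slide":[0,0,0],"spin":0}]}}

```text
clock: 4.8
position: [0.613, 0.0033, 0.0867]
ee_rot: [-0.002, 0.346, 0.938, -0.0]
contact_force: [0.9, 0.0, -1.0]
width: 0.0524
```

Run:
```python
from h import *
s=st(); snap('wrist','w6'); plan((.6135,.0043,.0232),139.5,step=.02)
```

```text
t 4.8 pos [0.613  0.0033 0.0867] yaw x,y 139.49 xax [-0.76   0.65   0.003] zax [-0.004  0.    -1.   ] w 0.0524 F [ 0.9  0.  -1. ] q [-0.11  0.44  1.63 -0.    1.08 -0.97]
[{"slide": [0.0, 0.0, 0.016], "spin": -0.0}, {"slide": [0.001, 0.0, 0.016], "spin": -0.0}, {"slide": [-0.0, 0.001, 0.016], "spin": -0.0}, {"slide": [0.0, -0.0003, 0.0167], "spin": -0.0}]
ends [0.6136 0.0043 0.0232] 139.47
```

View pics/w6.png

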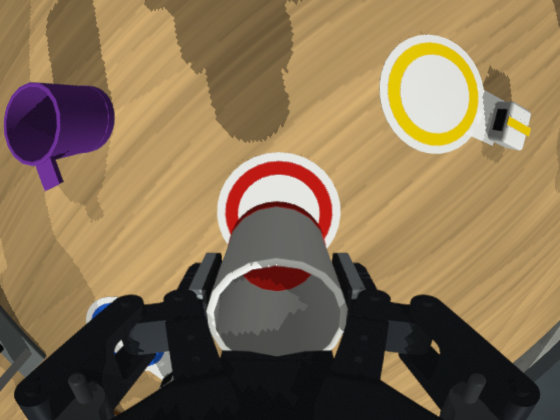

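The cup sits centred over the red ring (ring around (278,205)). I'm lowering it.

Emit:
{"name": "servo_tool", "arguments": {"increments": [{"slide":[0,0,0.016],"spin":0},{"slide":[0.001,0,0.016],"spin":0},{"slide":[0,0,0.016],"spin":0},{"slide":[0,0,0.012],"spin":0},{"slide":[0,0,0.002],"spin":0},{"slide":[0,0,0],"spin":0},{"slide":[0,0,0],"spin":0}]}}

```text
clock: 5.55
position: [0.6141, 0.0037, 0.0272]
ee_rot: [0.001, 0.346, 0.938, 0.0]
contact_force: [0.0, -0.8, -0.8]
width: 0.0523
```

Run:
```python
from h import *
s=st()
```

```text
t 5.55 pos [0.6141 0.0037 0.0272] yaw x,y 139.48 xax [-0.76   0.65  -0.002] zax [ 0.002 -0.    -1.   ] w 0.0523 F [ 0.  -0.8 -0.8] q [-0.11  0.5   1.69 -0.    0.94 -0.97]
```

Emit:
{"name": "servo_tool", "arguments": {"increments": [{"slide":[0,0,0.002],"spin":0},{"slide":[0,0,0.001],"spin":0},{"slide":[0,0,0],"spin":0},{"slide":[0,0,0],"spin":0}]}}

```text
clock: 5.95
position: [0.6137, 0.0039, 0.0238]
ee_rot: [0.001, 0.346, 0.938, 0.0]
contact_force: [-1.1, 0.5, 2.7]
width: 0.0522
```

Touching the table, so I'm releasing and then rising straight up.

Emit:
{"name": "servo_tool", "arguments": {"increments": [{"slide":[0,0,0],"spin":0},{"slide":[0,0,0],"spin":0},{"slide":[0,0,0],"spin":0},{"slide":[0,0,0],"spin":0},{"slide":[0,0,0],"spin":0}], "hand": 1}}

```text
clock: 6.45
position: [0.6133, 0.0039, 0.0232]
ee_rot: [-0.0, 0.346, 0.938, -0.0]
contact_force: [-0.3, -0.2, -0.9]
width: 0.0852
```

Emit:
{"name": "servo_tool", "arguments": {"increments": [{"slide":[0,0,-0.02],"spin":0},{"slide":[0,0,-0.04],"spin":0},{"slide":[0,0,-0.04],"spin":0},{"slide":[0,0,-0.04],"spin":0},{"slide":[0,0,-0.026],"spin":0},{"slide":[0,0,0],"spin":0},{"slide":[0,0,0],"spin":0}]}}

```text
clock: 7.15
position: [0.6133, 0.0039, 0.1896]
ee_rot: [0.0, 0.346, 0.938, 0.0]
contact_force: [0.6, -0.0, -0.5]
width: 0.0853
```

Run:
```python
from h import *
s=st(); snap('wrist','w7'); plan((.4425,.1595,.19),94.2,step=.04)
```

```text
t 7.15 pos [0.6133 0.0039 0.1896] yaw x,y 139.49 xax [-0.76   0.65  -0.001] zax [ 0.001 -0.    -1.   ] w 0.0853 F [ 0.6 -0.  -0.5] q [-0.11  0.36  1.49 -0.    1.29 -0.97]
[{"slide": [0.038, 0.001, -0.0], "spin": 7.5}, {"slide": [0.039, -0.003, -0.001], "spin": 7.6}, {"slide": [0.037, -0.009, 0.0], "spin": 7.5}, {"slide": [0.036, -0.014, -0.0], "spin": 7.6}, {"slide": [0.034, -0.018, -0.0], "spin": 7.5}, {"slide": [0.0309, -0.0223, -0.0006], "spin": 7.6}]
ends [0.4425 0.1595 0.19  ] 94.18
```

View pics/w7.png

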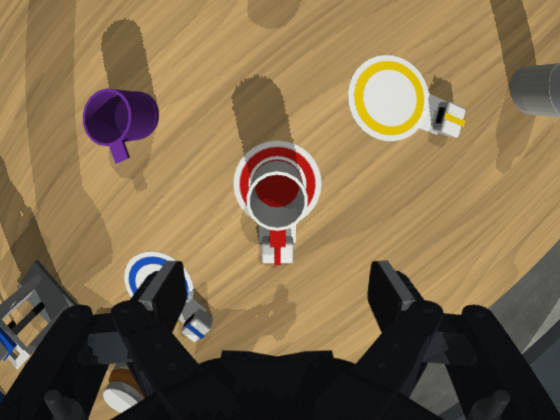

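The red cup stands on its ring at (277,195), with its tab in line with the reader stripe at (278,255). Moving on to the blue cup.

Emit:
{"name": "servo_tool", "arguments": {"increments": [{"slide":[0.038,0.001,0],"spin":7.5},{"slide":[0.039,-0.003,-0.001],"spin":7.6},{"slide":[0.037,-0.009,0],"spin":7.5},{"slide":[0.036,-0.014,0],"spin":7.6},{"slide":[0.034,-0.018,0],"spin":7.5},{"slide":[0.031,-0.022,0],"spin":7.6},{"slide":[0,0,0],"spin":0},{"slide":[0,0,0],"spin":0}]}}

```text
clock: 8.0
position: [0.4426, 0.1597, 0.1891]
ee_rot: [-0.0, 0.68, 0.733, -0.001]
contact_force: [0.2, 0.5, 0.3]
width: 0.0853
```

Run:
```python
from h import *
s=st(); snap('wrist','w8'); crop('w8',220,140,330,260,5,'c8')
```

```text
t 8.0 pos [0.4426 0.1597 0.1891] yaw x,y 94.35 xax [-0.076  0.997 -0.001] zax [-0.002 -0.001 -1.   ] w 0.0853 F [0.2 0.5 0.3] q [ 0.2   0.15  1.78 -0.    1.21  0.12]
```

View pics/w8.png

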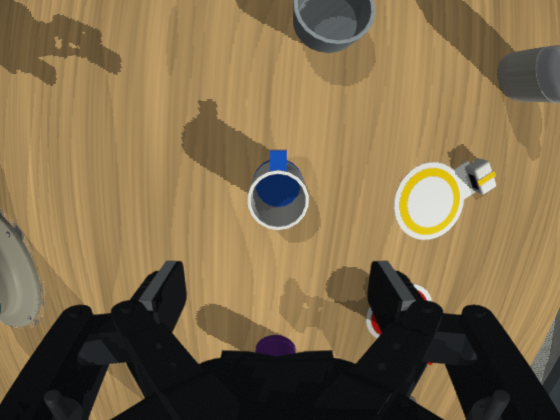

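View pics/c8.png

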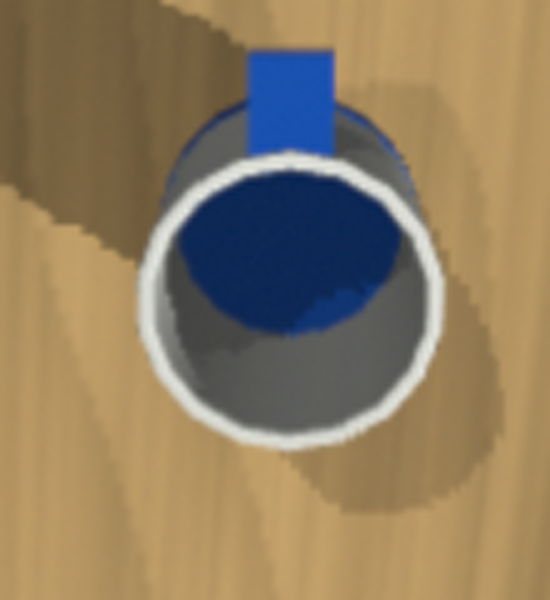

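Run:
```python
from h import *
p=pose('w8')
rim=ray('wrist',un([(138,300),(445,300),(290,152),(292,450),(180,200),(185,405),(395,190),(400,410)],220,140,5),.07,p)
c,e=circ(rim); print(c.round(4),e)
t=ray('wrist',un([(247,50),(334,50)],220,140,5),.069,p); print('tab',ang(t.mean(0)[:2]-c[:2]), np.hypot(*(t.mean(0)[:2]-c[:2])))
```

```text
[0.4431 0.1612 0.0259] 0.0003059419104668483
tab 94.96 0.0426967391977732
```

Emit:
{"name": "servo_tool", "arguments": {"increments": [{"slide":[0.0015,0,0.04],"spin":-0.6},{"slide":[0,0,0.04],"spin":0},{"slide":[0,0,0.04],"spin":0},{"slide":[0,0,0.03],"spin":0},{"slide":[0,0,0.016],"spin":0},{"slide":[0,0,0],"spin":0},{"slide":[0,0,0],"spin":0}]}}

```text
clock: 8.75
position: [0.4444, 0.1604, 0.0239]
ee_rot: [-0.0, 0.677, 0.736, -0.0]
contact_force: [0.2, -0.1, 0.3]
width: 0.0853
```

Emit:
{"name": "servo_tool", "arguments": {"increments": [{"slide":[0,0,0],"spin":0},{"slide":[0,0,0],"spin":0},{"slide":[0,0,0],"spin":0},{"slide":[0,0,0],"spin":0},{"slide":[0,0,0],"spin":0},{"slide":[0,0,0],"spin":0}], "hand": 0, "newtons": 25}}

```text
clock: 9.35
position: [0.4444, 0.1611, 0.0255]
ee_rot: [0.001, 0.677, 0.736, 0.001]
contact_force: [-0.7, -0.0, 6.3]
width: 0.0523
```

Emit:
{"name": "servo_tool", "arguments": {"increments": [{"slide":[0,0,-0.02],"spin":0},{"slide":[0,0,-0.03],"spin":0},{"slide":[0,0,-0.04],"spin":0},{"slide":[0,0,-0.04],"spin":0},{"slide":[0,0,0],"spin":0},{"slide":[0,0,0],"spin":0}]}}

```text
clock: 9.95
position: [0.4436, 0.1612, 0.1551]
ee_rot: [0.001, 0.677, 0.736, 0.001]
contact_force: [-0.4, -0.4, -1.0]
width: 0.0519
```

Run:
```python
from h import *
s=st(); snap('wrist','w9'); z=s['position'][2]; print('direct'); plan((.6133,-.1888,z),4.3,step=.04)
```

```text
t 9.95 pos [0.4436 0.1612 0.1551] yaw x,y 94.8 xax [-0.084  0.996  0.   ] zax [ 0.002  0.    -1.   ] w 0.0519 F [-0.4 -0.4 -1. ] q [ 0.2   0.18  1.84 -0.    1.12  0.12]
direct
[{"slide": [-0.03, 0.012, -0.0], "spin": 7.5}, {"slide": [-0.029, 0.015, -0.0], "spin": 7.6}, {"slide": [-0.026, 0.02, -0.0], "spin": 7.5}, {"slide": [-0.023, 0.022, -0.0], "spin": 7.6}, {"slide": [-0.02, 0.025, -0.001], "spin": 7.5}, {"slide": [-0.017, 0.028, 0.0], "spin": 7.5}, {"slide": [-0.013, 0.03, 0.0], "spin": 7.6}, {"slide": [-0.009, 0.031, 0.0], "spin": 7.5}]
[{"slide": [-0.005, 0.032, 0.0], "spin": 7.6}, {"slide": [-0.0, 0.033, -0.0], "spin": 7.5}, {"slide": [0.003, 0.032, -0.0], "spin": 7.6}, {"slide": [0.0084, 0.0313, -0.0003], "spin": 7.5}]
ends [ 0.6133 -0.1888  0.1551] 4.3
```

View pics/w9.png

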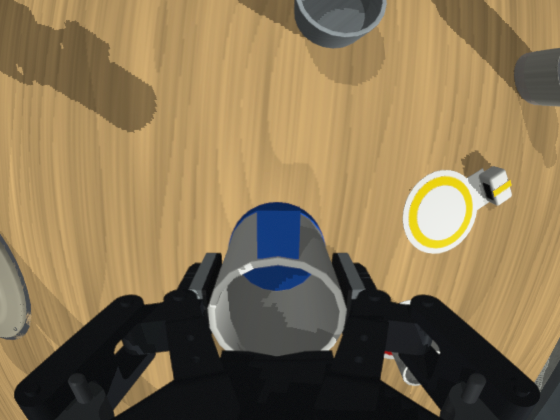

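The blue cup is held upright with its tab at (278,230). I'm carrying it above everything to the blue dock.

Emit:
{"name": "servo_tool", "arguments": {"increments": [{"slide":[-0.03,0.012,0],"spin":7.5},{"slide":[-0.029,0.015,0],"spin":7.6},{"slide":[-0.026,0.02,0],"spin":7.5},{"slide":[-0.023,0.022,0],"spin":7.6},{"slide":[-0.02,0.025,0],"spin":7.5},{"slide":[-0.017,0.028,0],"spin":7.5},{"slide":[-0.013,0.03,0],"spin":7.6},{"slide":[-0.009,0.031,0],"spin":7.5}]}}

```text
clock: 10.8
position: [0.5561, -0.0729, 0.1518]
ee_rot: [-0.001, 0.956, 0.294, -0.002]
contact_force: [0.4, 0.6, -0.6]
width: 0.0521
```

Emit:
{"name": "servo_tool", "arguments": {"increments": [{"slide":[-0.005,0.032,0],"spin":7.6},{"slide":[0,0.033,0],"spin":7.5},{"slide":[0.003,0.032,0],"spin":7.6},{"slide":[0.008,0.031,0],"spin":7.5},{"slide":[0,0,0],"spin":0},{"slide":[0,0,0],"spin":0}]}}

```text
clock: 11.4
position: [0.6124, -0.1884, 0.1516]
ee_rot: [-0.001, 0.999, 0.037, -0.002]
contact_force: [-0.2, -0.6, -0.8]
width: 0.0523
```

Run:
```python
from h import *
s=st(); plan((.6133,-.1888,.032),4.3,step=.03)
```

```text
t 11.4 pos [ 0.6124 -0.1884  0.1516] yaw x,y 4.27 xax [ 0.997  0.074 -0.005] zax [-0.005  0.003 -1.   ] w 0.0523 F [-0.2 -0.6 -0.8] q [-0.41  0.43  1.48  0.    1.24  1.09]
[{"slide": [0.0, 0.0, 0.03], "spin": -0.0}, {"slide": [0.0, 0.0, 0.03], "spin": -0.0}, {"slide": [0.001, 0.0, 0.03], "spin": -0.0}, {"slide": [-0.0001, 0.0005, 0.0296], "spin": -0.0}]
ends [ 0.6133 -0.1888  0.032 ] 4.27
```

Emit:
{"name": "servo_tool", "arguments": {"increments": [{"slide":[0,0,0.03],"spin":0},{"slide":[0,0,0.03],"spin":0},{"slide":[0.001,0,0.03],"spin":0},{"slide":[0,0,0.028],"spin":0},{"slide":[0,0,0.005],"spin":0},{"slide":[0,0,0],"spin":0},{"slide":[0,0,0],"spin":0}]}}

```text
clock: 12.1
position: [0.6153, -0.1882, 0.0324]
ee_rot: [0.0, 0.999, 0.038, 0.001]
contact_force: [0.9, -0.6, -0.6]
width: 0.0522
```

Emit:
{"name": "servo_tool", "arguments": {"increments": [{"slide":[-0.001,0,0.004],"spin":0},{"slide":[0,0,0.002],"spin":0},{"slide":[0,0,0],"spin":0},{"slide":[0,0,0],"spin":0}]}}

```text
clock: 12.5
position: [0.6138, -0.1887, 0.0257]
ee_rot: [0.0, 0.999, 0.037, 0.0]
contact_force: [-0.9, 0.9, 0.0]
width: 0.0525
```

Emit:
{"name": "servo_tool", "arguments": {"increments": [{"slide":[0,0,0.001],"spin":0},{"slide":[0,0,0],"spin":0},{"slide":[0,0,0],"spin":0}]}}

```text
clock: 12.8
position: [0.6139, -0.1887, 0.0255]
ee_rot: [0.0, 0.999, 0.037, 0.0]
contact_force: [-1.3, 1.8, 5.8]
width: 0.0525
```

Emit:
{"name": "servo_tool", "arguments": {"increments": [{"slide":[0,0,0],"spin":0},{"slide":[0,0,0],"spin":0},{"slide":[0,0,0],"spin":0},{"slide":[0,0,0],"spin":0},{"slide":[0,0,0],"spin":0}], "hand": 1}}

```text
clock: 13.3
position: [0.6137, -0.1886, 0.0241]
ee_rot: [-0.0, 0.999, 0.037, -0.0]
contact_force: [0.3, 1.2, -0.5]
width: 0.0856
```

Emit:
{"name": "servo_tool", "arguments": {"increments": [{"slide":[0,0,-0.02],"spin":0},{"slide":[0,0,-0.04],"spin":0},{"slide":[0,0,-0.04],"spin":0},{"slide":[0,0,-0.04],"spin":0},{"slide":[0,0,-0.045],"spin":0},{"slide":[0,0,-0.02],"spin":0},{"slide":[0,0,0],"spin":0},{"slide":[0,0,0],"spin":0}]}}

```text
clock: 14.1
position: [0.6134, -0.1884, 0.2289]
ee_rot: [-0.0, 0.999, 0.037, -0.0]
contact_force: [-0.5, -0.4, 0.0]
width: 0.0854
```

Run:
```python
from h import *
s=st(); snap('wrist','w10'); snap('top','t10'); crop('t10',140,120,340,260,4,'c10')
```

```text
t 14.1 pos [ 0.6134 -0.1884  0.2289] yaw x,y 4.28 xax [ 0.997  0.075 -0.   ] zax [-0.  0. -1.] w 0.0854 F [-0.5 -0.4  0. ] q [-0.41  0.38  1.36 -0.    1.41  1.09]
```

View pics/w10.png

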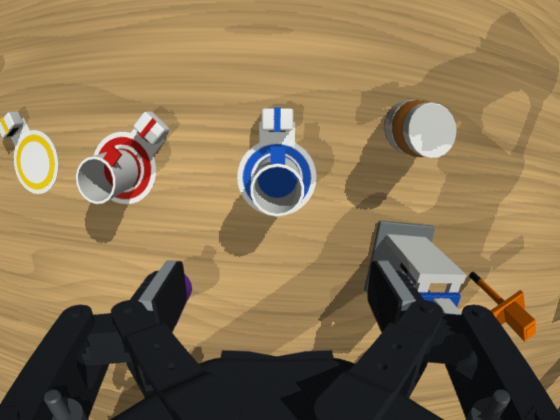

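View pics/t10.png

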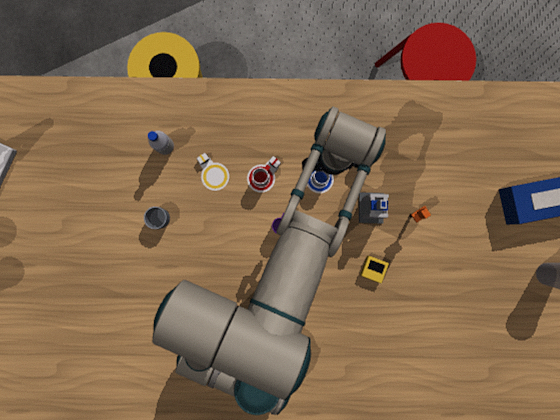

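Both cups are in place in the wrist view. Blue is at (277,185) with its tab towards the head at (277,120). Red is on its ring at (125,170). Next is the probe.

Run:
```python
from h import *
plan((.519,-.357,.27),-1.5,step=.04)
```

```text
[{"slide": [-0.021, 0.032, -0.009], "spin": 1.2}, {"slide": [-0.021, 0.033, -0.008], "spin": 1.1}, {"slide": [-0.02, 0.033, -0.009], "spin": 1.2}, {"slide": [-0.019, 0.034, -0.008], "spin": 1.1}, {"slide": [-0.0183, 0.0335, -0.0088], "spin": 1.2}]
ends [ 0.519 -0.357  0.27 ] -1.52
```

Emit:
{"name": "servo_tool", "arguments": {"increments": [{"slide":[-0.021,0.032,-0.015],"spin":1.2},{"slide":[-0.021,0.033,-0.015],"spin":1.1},{"slide":[-0.02,0.033,-0.01],"spin":1.2},{"slide":[-0.019,0.034,0],"spin":1.1},{"slide":[-0.018,0.034,0],"spin":1.2},{"slide":[0,0,0],"spin":0},{"slide":[0,0,0],"spin":0}]}}

```text
clock: 14.9
position: [0.5195, -0.3581, 0.2672]
ee_rot: [-0.001, 1.0, -0.014, -0.001]
contact_force: [0.0, 0.6, 0.8]
width: 0.0854
```

Run:
```python
from h import *
s=st(); snap('wrist','w11'); crop('w11',190,100,370,260,4,'c11'); snap('top','t11'); crop('t11',200,140,340,240,5,'c11t')
```

```text
t 14.9 pos [ 0.5195 -0.3581  0.2672] yaw x,y -1.62 xax [ 1.    -0.028 -0.003] zax [-0.002  0.003 -1.   ] w 0.0854 F [0.  0.6 0.8] q [-0.71  0.35  1.31  0.    1.49  0.88]
```

View pics/w11.png

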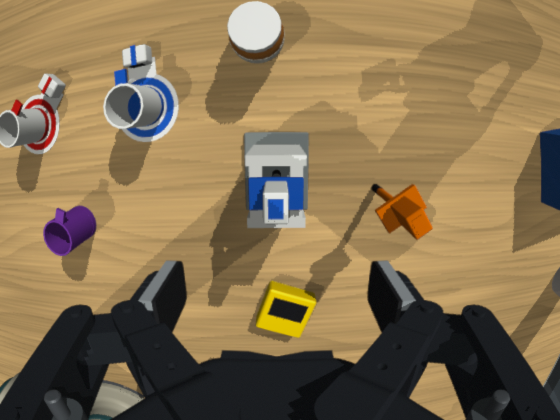

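View pics/c11.png

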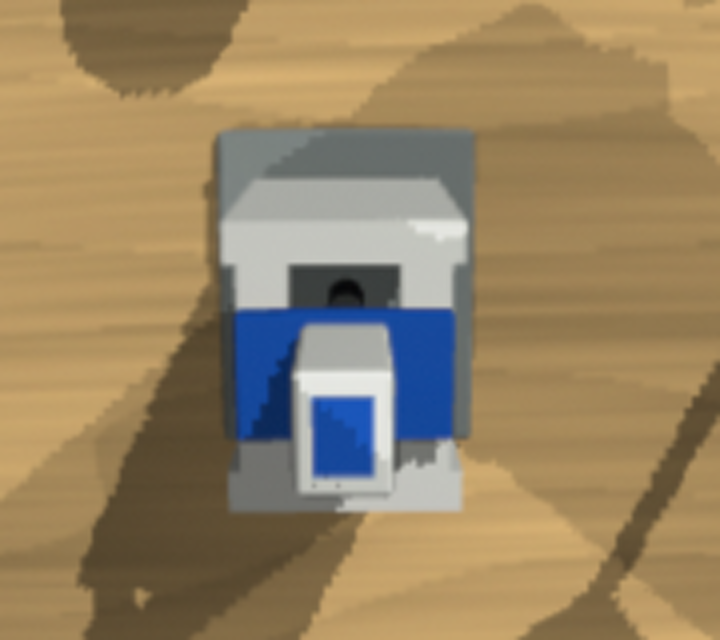

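View pics/c11t.png

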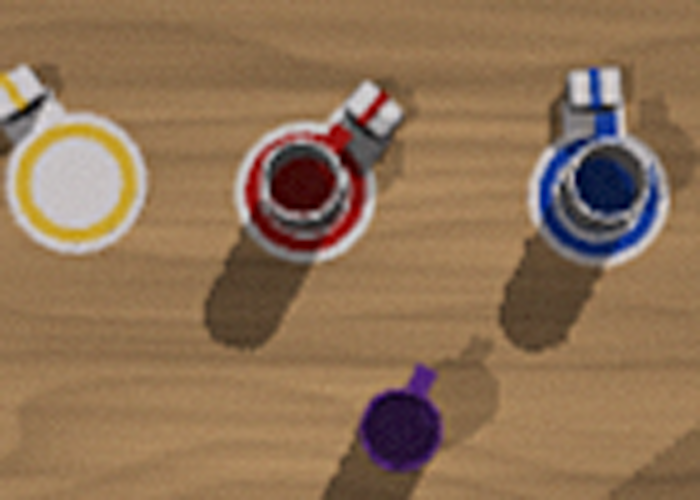

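Run:
```python
from h import *
p=pose('w11')
g=lambda pts,z: ray('wrist',un(pts,190,100,4),z,p)[:,:2]
G=g([(295,371),(394,371),(391,494),(299,494)],.169); print('grip',G.mean(0).round(4),np.linalg.norm(G[0]-G[1]),np.linalg.norm(G[0]-G[3]),ang(G[1]-G[0])+90)
S=g([(236,309),(454,309),(453,440),(236,438)],.123); print('shoulder',S.mean(0).round(4),np.linalg.norm(S[0]-S[1]),np.linalg.norm(S[0]-S[3]),ang(S[1]-S[0])+90)
W=g([(221,221),(467,221),(462,512),(230,512)],.115); print('walls',W.mean(0).round(4),np.linalg.norm(W[0]-W[1]),np.linalg.norm(W[0]-W[3]),ang(W[1]-W[0])+90,ang(W[2]-W[3])+90)
# cups from top
t=lambda pts,z: ray('top',un(pts,200,140,5),z)[:,:2]
print('R rim',t([(305,186)],.07),'B rim',t([(604,187)],.07),'R dock',t([(306,191)],0),'B dock',t([(599,199)],0))
print('R tab',t([(342,136)],.069),'B tab',t([(606,122)],.069))
```

```text
grip [ 0.5195 -0.3569] 0.01899065189698133 0.024981300392168303 -1.5300000000000011
shoulder [ 0.5197 -0.3566] 0.0492679551482909 0.030477597929906043 -1.5400000000000063
walls [ 0.5188 -0.3566] 0.05638249183484699 0.07077789596942906 -1.5600000000000023 -1.5
R rim [[0.60783027 0.00149354]] B rim [[ 0.6090774 -0.1855535]] R dock [[0.61407349 0.00357462]] B dock [[ 0.61071065 -0.18924053]]
R tab [[ 0.63971557 -0.02127636]] B tab [[ 0.65023864 -0.18673595]]
```

Run:
```python
from h import *
crop('w7',225,130,330,275,5,'a'); crop('w10',230,95,325,225,5,'b')
import cv2,numpy as np
a=cv2.imread('pics/a.png');b=cv2.imread('pics/b.png');print(a.shape,b.shape)
H=max(a.shape[0],b.shape[0]); o=np.zeros((H,a.shape[1]+b.shape[1],3),np.uint8); o[:a.shape[0],:a.shape[1]]=a;o[:b.shape[0],a.shape[1]:]=b; o=cv2.resize(o,None,fx=.8,fy=.8); cv2.imwrite('pics/ab.png',o); print(o.shape)
```

```text
(725, 525, 3) (650, 475, 3)
(580, 800, 3)
```

View pics/ab.png

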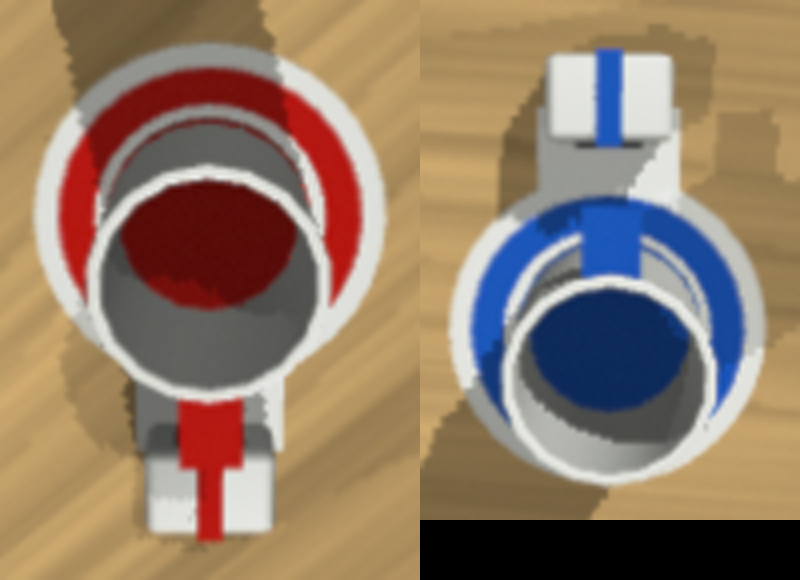

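Alignment is very good on both docks: each tab lines up with its stripe, and the cup foot sits concentric in the ring. Descending on the probe grip.

Emit:
{"name": "servo_tool", "arguments": {"increments": [{"slide":[0,-0.001,0.03],"spin":0},{"slide":[0,0,0.03],"spin":0},{"slide":[0,0,0.03],"spin":0},{"slide":[0,0,0.025],"spin":0},{"slide":[0,0,0.015],"spin":0},{"slide":[0,0,0],"spin":0},{"slide":[0,0,0],"spin":0}]}}

```text
clock: 15.7
position: [0.5211, -0.356, 0.1394]
ee_rot: [-0.0, 1.0, -0.012, -0.0]
contact_force: [1.1, -0.1, 0.2]
width: 0.0857
```

Run:
```python
from h import *
s=st(); snap('wrist','w12')
```

```text
t 15.7 pos [ 0.5211 -0.356   0.1394] yaw x,y -1.42 xax [ 1.    -0.025 -0.   ] zax [-0.  0. -1.] w 0.0857 F [ 1.1 -0.1  0.2] q [-0.71  0.42  1.52  0.    1.2   0.89]
```

View pics/w12.png

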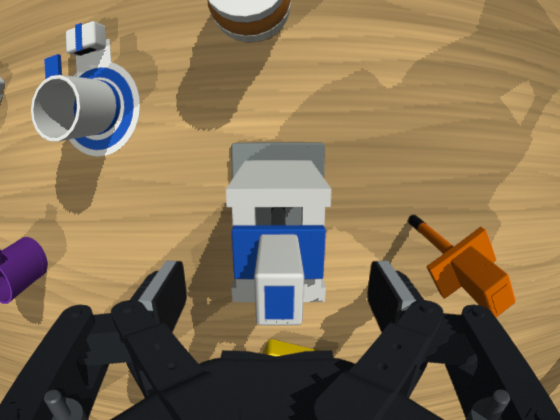

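Emit:
{"name": "servo_tool", "arguments": {"increments": [{"slide":[-0.001,0.001,0.005],"spin":0},{"slide":[0,0,0],"spin":0},{"slide":[0,0,0],"spin":0}]}}

```text
clock: 16.05
position: [0.5195, -0.3581, 0.1348]
ee_rot: [0.0, 1.0, -0.013, 0.0]
contact_force: [-0.3, -0.2, 0.4]
width: 0.0851
```

Emit:
{"name": "servo_tool", "arguments": {"increments": [{"slide":[0,0,0],"spin":0},{"slide":[0,0,0],"spin":0},{"slide":[0,0,0],"spin":0},{"slide":[0,0,0],"spin":0},{"slide":[0,0,0],"spin":0},{"slide":[0,0,0],"spin":0},{"slide":[0,0,0],"spin":0},{"slide":[0,0,0],"spin":0}], "hand": 0, "newtons": 50}}

```text
clock: 16.85
position: [0.5195, -0.358, 0.1344]
ee_rot: [0.0, 1.0, -0.013, 0.0]
contact_force: [-0.2, -0.4, 0.7]
width: 0.0195
```

Run:
```python
from h import *
s=st(); snap('wrist','w13'); snap('side','s13')
```

```text
t 16.85 pos [ 0.5195 -0.358   0.1344] yaw x,y -1.52 xax [ 1.    -0.026  0.   ] zax [ 0. -0. -1.] w 0.0195 F [-0.2 -0.4  0.7] q [-0.71  0.42  1.53 -0.    1.19  0.88]
```

View pics/w13.png

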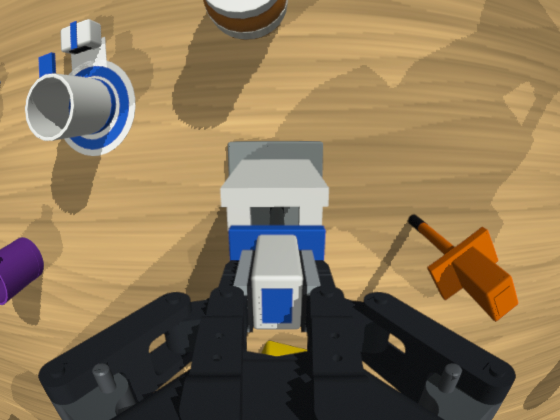

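View pics/s13.png

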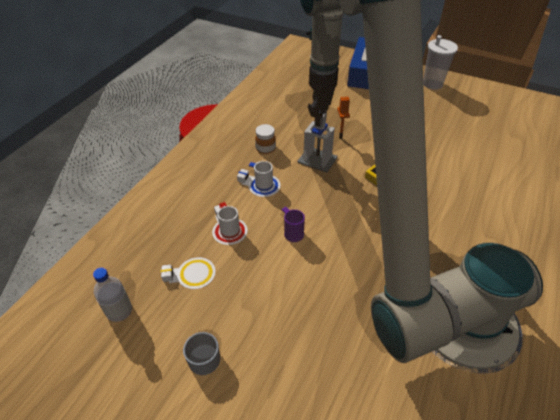

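The probe grip is held (width 19.5 mm), and all the things still stand in the side view. Lifting.

Emit:
{"name": "servo_tool", "arguments": {"increments": [{"slide":[0,0,-0.015],"spin":0},{"slide":[0,0,-0.025],"spin":0},{"slide":[0,0,-0.03],"spin":0},{"slide":[0,0,-0.03],"spin":0},{"slide":[0,0,-0.03],"spin":0},{"slide":[0,0,-0.02],"spin":0},{"slide":[0,0,0],"spin":0},{"slide":[0,0,0],"spin":0}]}}

```text
clock: 17.75
position: [0.5191, -0.3576, 0.2835]
ee_rot: [-0.0, 1.0, -0.013, -0.0]
contact_force: [0.2, -0.1, -1.2]
width: 0.0196
```

Run:
```python
from h import *
s=st(); snap('side','s14');snap('top','t14')
plan((.478,.328,s['position'][2]),-1.5,step=.036)
```

```text
t 17.75 pos [ 0.5191 -0.3576  0.2835] yaw x,y -1.51 xax [ 1.    -0.026 -0.001] zax [-0.001  0.001 -1.   ] w 0.0196 F [ 0.2 -0.1 -1.2] q [-0.71  0.34  1.28 -0.    1.52  0.88]
[{"slide": [-0.003, -0.034, -0.0], "spin": -0.0}, {"slide": [-0.003, -0.034, -0.0], "spin": -0.0}, {"slide": [-0.003, -0.035, -0.0], "spin": -0.0}, {"slide": [-0.003, -0.034, -0.0], "spin": -0.0}, {"slide": [-0.003, -0.034, -0.0], "spin": -0.0}, {"slide": [-0.003, -0.034, -0.0], "spin": -0.0}, {"slide": [-0.003, -0.034, -0.0], "spin": -0.0}, {"slide": [-0.002, -0.035, -0.001], "spin": -0.0}]
[{"slide": [-0.003, -0.034, 0.0], "spin": -0.0}, {"slide": [-0.003, -0.034, 0.0], "spin": -0.0}, {"slide": [-0.003, -0.034, 0.0], "spin": -0.0}, {"slide": [-0.003, -0.034, 0.0], "spin": -0.0}, {"slide": [-0.003, -0.035, 0.0], "spin": -0.0}, {"slide": [-0.003, -0.034, 0.0], "spin": -0.0}, {"slide": [-0.003, -0.034, 0.0], "spin": -0.0}, {"slide": [-0.003, -0.034, -0.0], "spin": -0.0}]
[{"slide": [-0.003, -0.034, -0.0], "spin": -0.0}, {"slide": [-0.003, -0.035, -0.0], "spin": -0.0}, {"slide": [-0.003, -0.034, -0.0], "spin": -0.0}, {"slide": [-0.0027, -0.0339, -0.0003], "spin": -0.0}]
ends [0.478  0.328  0.2835] -1.52
```

View pics/s14.png

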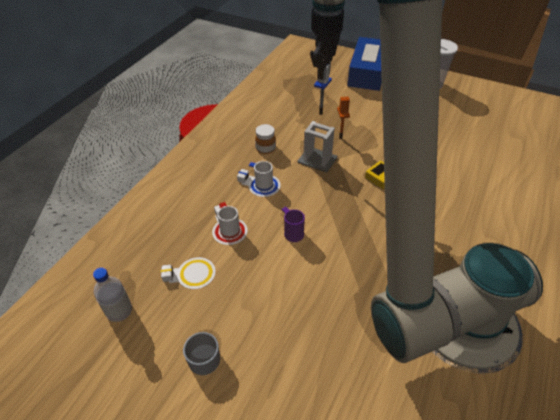

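View pics/t14.png

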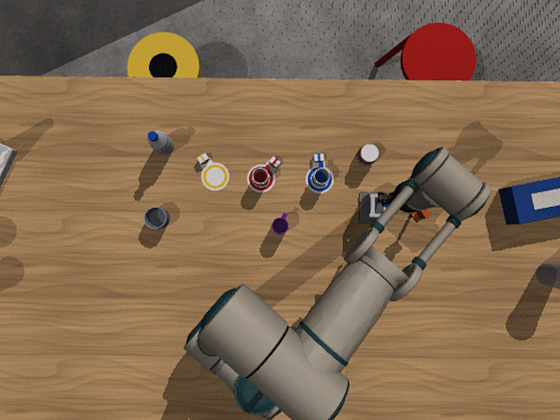

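The probe is lifted out and hanging vertical at (322,95) in the side view, and the cups are undisturbed. I'm moving to the rinse pot.

Emit:
{"name": "servo_tool", "arguments": {"increments": [{"slide":[-0.003,-0.02,0],"spin":0},{"slide":[-0.003,-0.035,0],"spin":0},{"slide":[-0.003,-0.035,0],"spin":0},{"slide":[-0.003,-0.035,0],"spin":0},{"slide":[-0.003,-0.035,0],"spin":0},{"slide":[-0.003,-0.035,0],"spin":0},{"slide":[-0.003,-0.035,0],"spin":0},{"slide":[-0.003,-0.035,0],"spin":0}]}}

```text
clock: 18.65
position: [0.5013, -0.0907, 0.2825]
ee_rot: [-0.0, 1.0, -0.013, -0.002]
contact_force: [1.4, -0.0, -2.2]
width: 0.019
```

Emit:
{"name": "servo_tool", "arguments": {"increments": [{"slide":[-0.003,-0.035,0],"spin":0},{"slide":[-0.003,-0.035,0],"spin":0},{"slide":[-0.003,-0.035,0],"spin":0},{"slide":[-0.003,-0.035,0],"spin":0},{"slide":[-0.003,-0.035,0],"spin":0},{"slide":[-0.003,-0.035,0],"spin":0},{"slide":[-0.003,-0.035,0],"spin":0},{"slide":[-0.003,-0.035,0],"spin":0}]}}

```text
clock: 19.45
position: [0.4847, 0.1894, 0.2825]
ee_rot: [0.0, 1.0, -0.013, -0.002]
contact_force: [-0.7, 0.5, -1.2]
width: 0.0194
```

Emit:
{"name": "servo_tool", "arguments": {"increments": [{"slide":[-0.003,-0.035,0],"spin":0},{"slide":[-0.003,-0.035,0],"spin":0},{"slide":[-0.003,-0.035,0],"spin":0},{"slide":[-0.002,-0.035,0],"spin":0},{"slide":[0,0,0],"spin":0},{"slide":[0,0,0],"spin":0}]}}

```text
clock: 20.05
position: [0.4777, 0.3284, 0.2823]
ee_rot: [0.001, 1.0, -0.012, -0.001]
contact_force: [-0.7, -0.7, -0.4]
width: 0.0193
```

Run:
```python
from h import *
s=st(); snap('wrist','w15');snap('side','s15'); plan((.478,.328,.27),-1.5)
crop('s15',120,220,320,400,3,'c15')
```

```text
t 20.05 pos [0.4777 0.3284 0.2823] yaw x,y -1.42 xax [ 1.    -0.025 -0.003] zax [-0.003 -0.003 -1.   ] w 0.0193 F [-0.7 -0.7 -0.4] q [ 0.48  0.26  1.4  -0.    1.48  2.08]
[{"slide": [-0.0002, -0.0007, 0.0132], "spin": -0.0}]
ends [0.478 0.328 0.27 ] -1.54
```

View pics/w15.png

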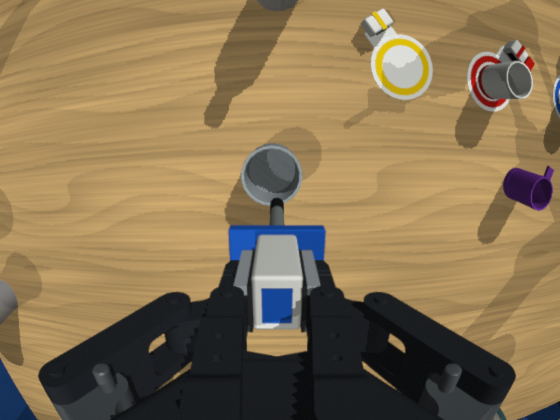

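View pics/c15.png

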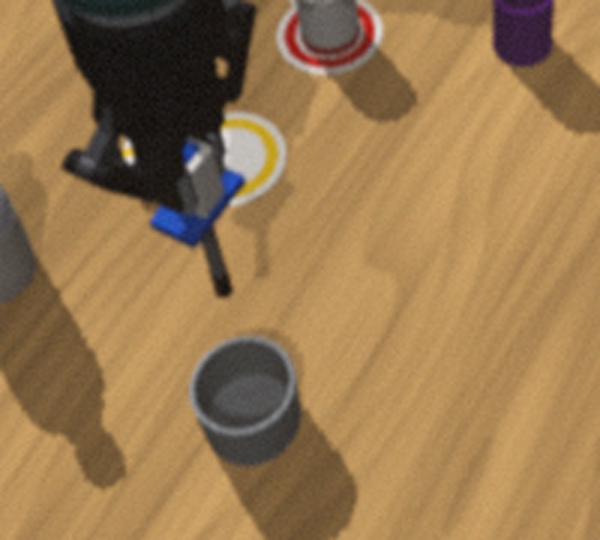

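Run:
```python
from h import *
p=pose('w15')
rim=ray('wrist',[(241.5,175),(302,172),(272,144.5),(250,152),(294,153),(250,196)],.055,p); print(circ(rim))
tip=p[0]-[0,0,.1144]
print(proj('wrist',tip,p), proj('side',tip), un([(222,290)],120,220,3))
```

```text
(array([0.47937095, 0.33397973, 0.03575013]), np.float64(0.000681920302077553))
[[276.67478854 202.24624986]] [[194.38545619 317.19373247]] [[193.66666666666669, 316.3333333333333]]
```

The pot centre is at (0.479, 0.334), and the tip projects where it's seen, at (277,202) in the wrist view. Dipping.

Emit:
{"name": "servo_tool", "arguments": {"increments": [{"slide":[0.001,-0.005,0.02],"spin":0},{"slide":[0,0,0.03],"spin":0},{"slide":[0,0,0.03],"spin":0},{"slide":[0,0,0.03],"spin":0},{"slide":[0,0,0.02],"spin":0},{"slide":[0,0,0.01],"spin":0},{"slide":[0,0,0],"spin":0},{"slide":[0,0,0],"spin":0}]}}

```text
clock: 20.95
position: [0.4805, 0.3331, 0.1452]
ee_rot: [-0.0, 1.0, -0.014, 0.001]
contact_force: [1.6, 0.4, -1.6]
width: 0.0192
```

Emit:
{"name": "servo_tool", "arguments": {"increments": [{"slide":[0,0,0],"spin":0},{"slide":[0,0,0],"spin":0},{"slide":[0,0,0],"spin":0},{"slide":[0,0,0],"spin":0},{"slide":[0,0,0],"spin":0},{"slide":[0,0,0],"spin":0},{"slide":[0,0,0],"spin":0},{"slide":[0,0,0],"spin":0}]}}

```text
clock: 21.75
position: [0.4796, 0.3334, 0.1442]
ee_rot: [0.0, 1.0, -0.013, -0.0]
contact_force: [-0.2, 0.3, -1.3]
width: 0.0194
```

Run:
```python
from h import *
s=st(); snap('side','s16'); crop('s16',120,160,320,400,3,'c16')
x,y,z=s['position']
```

```text
t 21.75 pos [0.4796 0.3334 0.1442] yaw x,y -1.51 xax [ 1.    -0.026 -0.   ] zax [-0. -0. -1.] w 0.0194 F [-0.2  0.3 -1.3] q [ 0.49  0.35  1.62 -0.    1.17  2.09]
```

View pics/s16.png

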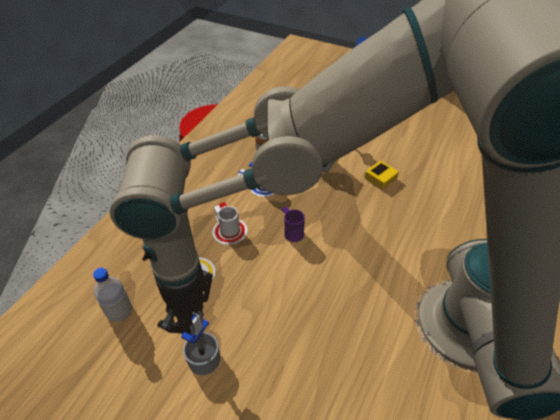

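The tip is inside the pot (203,350), about 30 mm above its underside, and it dwelt for about 1 s. Rising, then on to the red cup.

Emit:
{"name": "servo_tool", "arguments": {"increments": [{"slide":[0,0,-0.02],"spin":0},{"slide":[0,0,-0.035],"spin":0},{"slide":[0,0,-0.035],"spin":0},{"slide":[0,0,-0.03],"spin":0},{"slide":[0,0,-0.015],"spin":0},{"slide":[0,0,0],"spin":0}]}}

```text
clock: 22.4
position: [0.4809, 0.334, 0.2821]
ee_rot: [-0.001, 1.0, -0.013, 0.003]
contact_force: [0.5, -0.2, -1.0]
width: 0.019
```

Run:
```python
from h import *
s=st(); plan((.6135,.0043,.28),-1.5)
```

```text
t 22.4 pos [0.4809 0.334  0.2821] yaw x,y -1.52 xax [ 1.    -0.026  0.005] zax [ 0.005  0.003 -1.   ] w 0.019 F [ 0.5 -0.2 -1. ] q [ 0.49  0.27  1.39 -0.    1.48  2.09]
[{"slide": [0.016, 0.036, 0.0], "spin": -0.0}, {"slide": [0.015, 0.036, 0.0], "spin": -0.0}, {"slide": [0.016, 0.037, 0.001], "spin": -0.0}, {"slide": [0.016, 0.036, -0.0], "spin": -0.0}, {"slide": [0.015, 0.036, 0.0], "spin": -0.0}, {"slide": [0.016, 0.036, 0.0], "spin": -0.0}, {"slide": [0.016, 0.037, 0.001], "spin": -0.0}, {"slide": [0.016, 0.036, -0.0], "spin": -0.0}]
[{"slide": [0.0152, 0.0361, 0.0001], "spin": -0.0}]
ends [0.6135 0.0043 0.28  ] -1.52
```

Emit:
{"name": "servo_tool", "arguments": {"increments": [{"slide":[0.016,0.036,0],"spin":0},{"slide":[0.016,0.036,0],"spin":0},{"slide":[0.016,0.037,0],"spin":0},{"slide":[0.016,0.036,0],"spin":0},{"slide":[0.015,0.036,0],"spin":0},{"slide":[0.016,0.036,0],"spin":0},{"slide":[0.016,0.037,0],"spin":0},{"slide":[0.015,0.036,0],"spin":0}]}}

```text
clock: 23.2
position: [0.5977, 0.0385, 0.2775]
ee_rot: [-0.0, 1.0, -0.013, -0.001]
contact_force: [0.2, 1.0, -1.2]
width: 0.019
```

Emit:
{"name": "servo_tool", "arguments": {"increments": [{"slide":[0.015,0.036,0],"spin":0},{"slide":[0,0,0],"spin":0},{"slide":[0,0,0],"spin":0},{"slide":[0,0,0],"spin":0}]}}

```text
clock: 23.6
position: [0.6112, 0.0047, 0.2783]
ee_rot: [-0.0, 1.0, -0.013, -0.001]
contact_force: [0.5, 0.5, -1.6]
width: 0.0195
```

Run:
```python
from h import *
s=st(); snap('wrist','w17'); print(proj('wrist',s['position']-[0,0,.1144],pose('w17')), proj('wrist',[.6135,.0043,.07],pose('w17')))
```

```text
t 23.6 pos [0.6112 0.0047 0.2783] yaw x,y -1.49 xax [ 1.    -0.026 -0.002] zax [-0.002  0.001 -1.   ] w 0.0195 F [ 0.5  0.5 -1.6] q [-0.11  0.31  1.34  0.    1.49  1.49]
[[277.16326937 202.35648545]] [[277.3829729  177.44279071]]
```

View pics/w17.png

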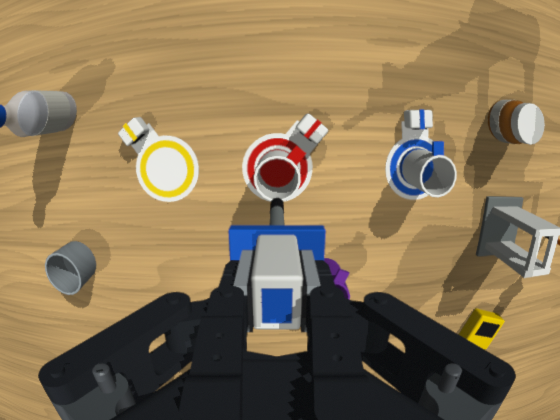

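The red rim is centred at (278,175), as predicted. Dipping there.

Emit:
{"name": "servo_tool", "arguments": {"increments": [{"slide":[0.003,0,0.02],"spin":0},{"slide":[0,0,0.03],"spin":0},{"slide":[0,0,0.03],"spin":0},{"slide":[0,0,0.03],"spin":0},{"slide":[0,0,0.02],"spin":0},{"slide":[0,0,0.003],"spin":0},{"slide":[0,0,0],"spin":0},{"slide":[0,0,0],"spin":0}]}}

```text
clock: 24.45
position: [0.6159, 0.0042, 0.1478]
ee_rot: [0.0, 1.0, -0.013, 0.001]
contact_force: [0.2, -0.9, -1.1]
width: 0.0193
```

Emit:
{"name": "servo_tool", "arguments": {"increments": [{"slide":[0,0,0],"spin":0},{"slide":[0,0,0],"spin":0},{"slide":[0,0,0],"spin":0},{"slide":[0,0,0],"spin":0},{"slide":[0,0,0],"spin":0},{"slide":[0,0,0],"spin":0},{"slide":[0,0,0],"spin":0},{"slide":[0,0,0],"spin":0}]}}

```text
clock: 25.25
position: [0.615, 0.0037, 0.1462]
ee_rot: [0.0, 1.0, -0.013, -0.0]
contact_force: [-0.7, 1.3, -1.7]
width: 0.0196
```

Emit:
{"name": "servo_tool", "arguments": {"increments": [{"slide":[0,0,-0.02],"spin":0},{"slide":[0,0,-0.035],"spin":0},{"slide":[0,0,-0.035],"spin":0},{"slide":[0,0,-0.03],"spin":0},{"slide":[0,0,-0.01],"spin":0},{"slide":[0,0,0],"spin":0},{"slide":[0,0,0],"spin":0}]}}

```text
clock: 25.95
position: [0.6142, 0.0038, 0.2746]
ee_rot: [-0.0, 1.0, -0.013, -0.001]
contact_force: [-0.6, -0.4, -1.2]
width: 0.0192
```

Run:
```python
from h import *
s=st(); snap('wrist','w18'); plan((.6135,-.1887,.28),-1.5)
```

```text
t 25.95 pos [0.6142 0.0038 0.2746] yaw x,y -1.52 xax [ 1.    -0.026 -0.003] zax [-0.003  0.    -1.   ] w 0.0192 F [-0.6 -0.4 -1.2] q [-0.11  0.32  1.34 -0.    1.49  1.49]
[{"slide": [0.001, 0.038, -0.001], "spin": -0.0}, {"slide": [0.001, 0.039, -0.001], "spin": -0.0}, {"slide": [0.001, 0.038, -0.002], "spin": -0.0}, {"slide": [0.001, 0.039, -0.001], "spin": -0.0}, {"slide": [0.0006, 0.0384, -0.001], "spin": -0.0}]
ends [ 0.6135 -0.1887  0.28  ] -1.51
```

View pics/w18.png

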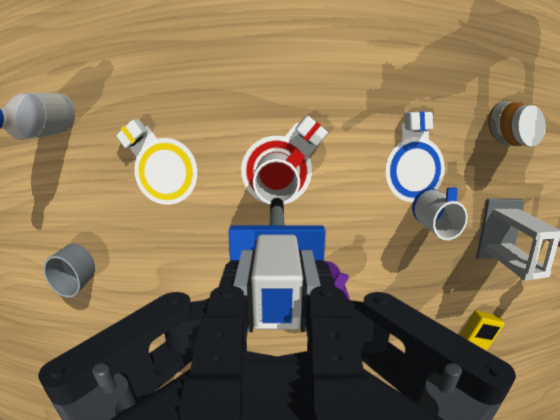

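The red dip is done. The blue cup has been knocked off its dock. It now stands upright near (440,215) between the dock and the stand, with its tab at (451,195). I'll measure it, dip there, and set it back after hanging up the probe.

Run:
```python
from h import *
crop('w18',380,100,560,290,4,'c18')
```

```text
(no output)
```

View pics/c18.png

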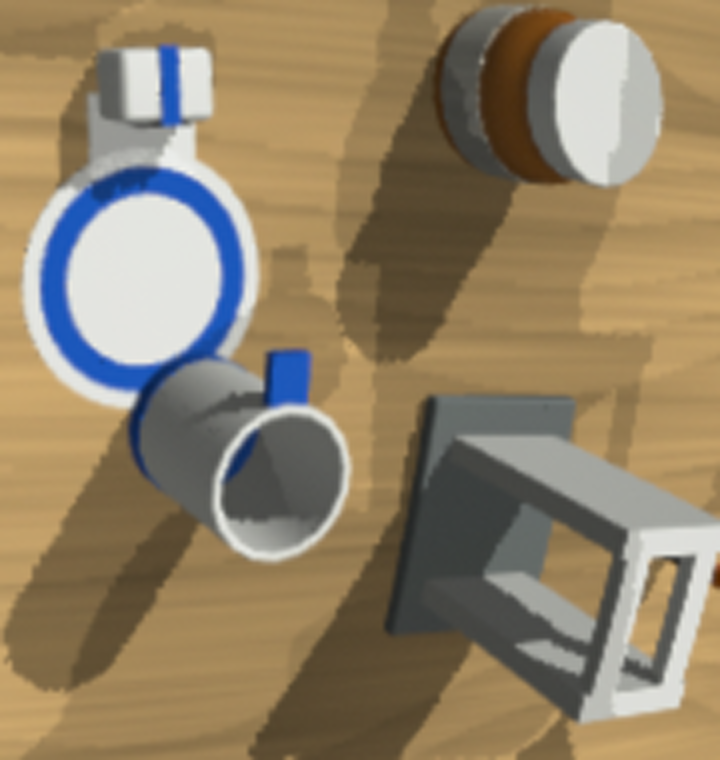

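Run:
```python
from h import *
p=pose('w18')
rim=ray('wrist',un([(213,503),(350,465),(293,404),(270,560),(235,430),(325,525),(340,425),(225,540)],380,100,4),.07,p)
c,e=circ(rim); print(c.round(4),e)
t=ray('wrist',un([(268,352),(311,350)],380,100,4),.069,p); print('tab',ang(t.mean(0)[:2]-c[:2]), np.hypot(*(t.mean(0)[:2]-c[:2])))
plan((c[0],c[1],.28),-1.5,step=.036)
```

```text
[ 0.5611 -0.2122  0.0259] 0.0010364413407562417
tab 3.25 0.04182322923584709
[{"slide": [-0.007, 0.031, -0.001], "spin": -0.0}, {"slide": [-0.006, 0.031, -0.001], "spin": -0.0}, {"slide": [-0.007, 0.031, -0.001], "spin": -0.0}, {"slide": [-0.007, 0.031, -0.0], "spin": -0.0}, {"slide": [-0.007, 0.031, -0.001], "spin": -0.0}, {"slide": [-0.006, 0.031, -0.001], "spin": -0.0}, {"slide": [-0.0071, 0.0313, -0.001], "spin": -0.0}]
ends [ 0.5611 -0.2122  0.28  ] -1.51
```

Emit:
{"name": "servo_tool", "arguments": {"increments": [{"slide":[-0.007,0.031,-0.001],"spin":0},{"slide":[-0.006,0.031,-0.001],"spin":0},{"slide":[-0.007,0.031,-0.001],"spin":0},{"slide":[-0.007,0.031,0],"spin":0},{"slide":[-0.007,0.031,-0.001],"spin":0},{"slide":[-0.006,0.031,-0.001],"spin":0},{"slide":[-0.007,0.031,0],"spin":0},{"slide":[0,0,0],"spin":0}]}}

```text
clock: 26.8
position: [0.5605, -0.2156, 0.2788]
ee_rot: [0.0, 1.0, -0.015, -0.002]
contact_force: [-0.1, -0.4, -0.2]
width: 0.0194
```

Emit:
{"name": "servo_tool", "arguments": {"increments": [{"slide":[0,0,0],"spin":0},{"slide":[0,0,0],"spin":0}]}}

```text
clock: 27.0
position: [0.562, -0.211, 0.2801]
ee_rot: [-0.001, 1.0, -0.013, -0.001]
contact_force: [-0.2, -0.6, -0.8]
width: 0.0197
```

Run:
```python
from h import *
s=st(); snap('wrist','w19'); print(proj('wrist',[.5611,-.2122,.07],pose('w19')))
crop('w19',200,80,360,230,5,'c19')
```

```text
t 27.0 pos [ 0.562  -0.211   0.2801] yaw x,y -1.49 xax [ 1.    -0.026 -0.002] zax [-0.002  0.002 -1.   ] w 0.0197 F [-0.2 -0.6 -0.8] q [-0.48  0.29  1.36  0.    1.49  1.12]
[[278.39410768 179.9837608 ]]
```

View pics/c19.png

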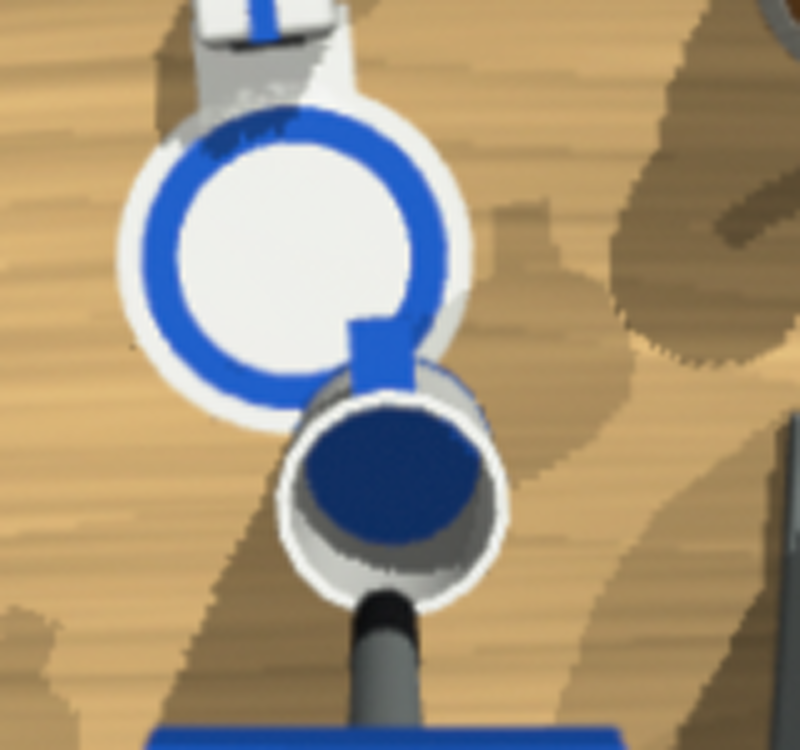

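Emit:
{"name": "servo_tool", "arguments": {"increments": [{"slide":[-0.001,0.001,0.02],"spin":0},{"slide":[0,0,0.03],"spin":0},{"slide":[0,0,0.03],"spin":0},{"slide":[0,0,0.03],"spin":0},{"slide":[0,0,0.02],"spin":0},{"slide":[0,0,0.004],"spin":0},{"slide":[0,0,0],"spin":0},{"slide":[0,0,0],"spin":0}]}}

```text
clock: 27.85
position: [0.5623, -0.2129, 0.1486]
ee_rot: [0.001, 1.0, -0.013, 0.001]
contact_force: [0.6, 0.7, 0.0]
width: 0.0194
```

Emit:
{"name": "servo_tool", "arguments": {"increments": [{"slide":[0,0,0],"spin":0},{"slide":[0,0,0],"spin":0},{"slide":[0,0,0],"spin":0},{"slide":[0,0,0],"spin":0},{"slide":[0,0,0],"spin":0},{"slide":[0,0,0],"spin":0},{"slide":[0,0,0],"spin":0},{"slide":[0,0,0],"spin":0}]}}

```text
clock: 28.65
position: [0.5612, -0.213, 0.1472]
ee_rot: [0.0, 1.0, -0.013, -0.0]
contact_force: [0.1, -0.1, -0.6]
width: 0.0193
```

Emit:
{"name": "servo_tool", "arguments": {"increments": [{"slide":[0,0,-0.02],"spin":0},{"slide":[0,0,-0.035],"spin":0},{"slide":[0,0,-0.035],"spin":0},{"slide":[0,0,-0.03],"spin":0},{"slide":[0,0,-0.014],"spin":0},{"slide":[0,0,0],"spin":0},{"slide":[0,0,0],"spin":0}]}}

```text
clock: 29.35
position: [0.5609, -0.2128, 0.2807]
ee_rot: [-0.0, 1.0, -0.013, -0.0]
contact_force: [-0.6, -0.4, -1.4]
width: 0.0196
```

Run:
```python
from h import *
s=st(); snap('wrist','w20'); plan((.479,.3335,.28),-1.5)
```

```text
t 29.35 pos [ 0.5609 -0.2128  0.2807] yaw x,y -1.52 xax [ 1.    -0.027 -0.001] zax [-0.001  0.    -1.   ] w 0.0196 F [-0.6 -0.4 -1.4] q [-0.48  0.29  1.36 -0.    1.49  1.12]
[{"slide": [-0.007, -0.039, -0.0], "spin": -0.0}, {"slide": [-0.007, -0.039, -0.0], "spin": -0.0}, {"slide": [-0.007, -0.039, -0.0], "spin": -0.0}, {"slide": [-0.006, -0.038, -0.0], "spin": -0.0}, {"slide": [-0.007, -0.039, -0.0], "spin": -0.0}, {"slide": [-0.007, -0.039, -0.0], "spin": -0.0}, {"slide": [-0.007, -0.039, -0.0], "spin": -0.0}, {"slide": [-0.007, -0.039, -0.0], "spin": -0.0}]
[{"slide": [-0.007, -0.039, -0.0], "spin": -0.0}, {"slide": [-0.007, -0.038, -0.0], "spin": -0.0}, {"slide": [-0.006, -0.039, -0.0], "spin": -0.0}, {"slide": [-0.007, -0.039, -0.0], "spin": -0.0}, {"slide": [-0.007, -0.039, -0.0], "spin": -0.0}, {"slide": [-0.007, -0.0388, -0.0001], "spin": -0.0}]
ends [0.479  0.3335 0.28  ] -1.52
```

View pics/w20.png

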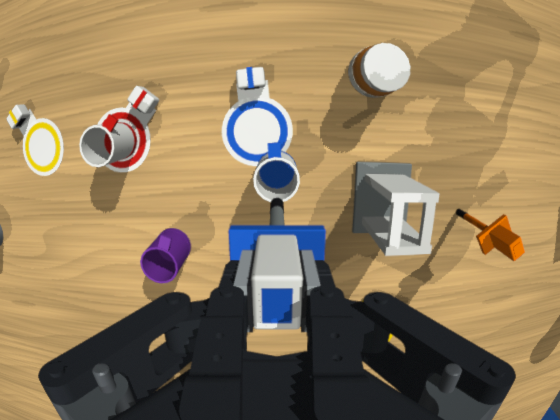

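The blue dip is done: the tip was about 33 mm above the cup's underside, and the cup still stands at (277,175). Going back to the pot.

Emit:
{"name": "servo_tool", "arguments": {"increments": [{"slide":[-0.007,-0.03,0],"spin":0},{"slide":[-0.007,-0.039,0],"spin":0},{"slide":[-0.007,-0.039,0],"spin":0},{"slide":[-0.006,-0.039,0],"spin":0},{"slide":[-0.007,-0.039,0],"spin":0},{"slide":[-0.007,-0.039,0],"spin":0},{"slide":[-0.007,-0.039,0],"spin":0},{"slide":[-0.007,-0.039,0],"spin":0}]}}

```text
clock: 30.2
position: [0.513, 0.0928, 0.2796]
ee_rot: [0.0, 1.0, -0.013, -0.002]
contact_force: [1.1, -0.4, -1.9]
width: 0.0193
```

Emit:
{"name": "servo_tool", "arguments": {"increments": [{"slide":[-0.007,-0.039,0],"spin":0},{"slide":[-0.007,-0.039,0],"spin":0},{"slide":[-0.006,-0.039,0],"spin":0},{"slide":[-0.007,-0.039,0],"spin":0},{"slide":[-0.007,-0.039,0],"spin":0},{"slide":[-0.007,-0.045,0],"spin":0},{"slide":[0,0,0],"spin":0},{"slide":[0,0,0],"spin":0}]}}

```text
clock: 31.0
position: [0.4786, 0.3328, 0.2793]
ee_rot: [0.001, 1.0, -0.012, -0.002]
contact_force: [-0.2, -0.5, -1.0]
width: 0.0191
```

Emit:
{"name": "servo_tool", "arguments": {"increments": [{"slide":[0,0,0],"spin":0},{"slide":[0,0,0],"spin":0}]}}

```text
clock: 31.2
position: [0.4798, 0.3311, 0.2808]
ee_rot: [0.001, 1.0, -0.014, -0.0]
contact_force: [-0.1, -0.1, -1.9]
width: 0.0193
```

Run:
```python
from h import *
s=st(); snap('wrist','w21'); print(proj('wrist',[.4794,.334,.055],pose('w21'))); plan((.479,.3335,.143),-1.5)
```

```text
t 31.2 pos [0.4798 0.3311 0.2808] yaw x,y -1.6 xax [ 1.    -0.028 -0.001] zax [-0.001 -0.001 -1.   ] w 0.0193 F [-0.1 -0.1 -1.9] q [ 0.49  0.27  1.4  -0.    1.48  2.08]
[[274.18534528 177.07245789]]
[{"slide": [-0.0, -0.001, 0.035], "spin": -0.0}, {"slide": [-0.0, -0.0, 0.034], "spin": -0.1}, {"slide": [-0.001, -0.001, 0.035], "spin": 0.0}, {"slide": [0.0001, -0.0004, 0.034], "spin": -0.0}]
ends [0.479  0.3335 0.143 ] -1.51
```

View pics/w21.png

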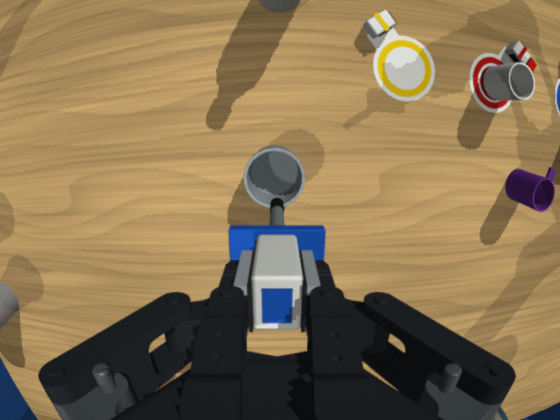

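The pot is unmoved, with its rim centre at (274,177). Second rinse.

Emit:
{"name": "servo_tool", "arguments": {"increments": [{"slide":[0,-0.002,0.02],"spin":0},{"slide":[0,0,0.03],"spin":0},{"slide":[0,0,0.03],"spin":0},{"slide":[0,0,0.03],"spin":0},{"slide":[0,0,0.02],"spin":0},{"slide":[0,0,0.009],"spin":0},{"slide":[0,0,0],"spin":0},{"slide":[0,0,0],"spin":0}]}}

```text
clock: 32.05
position: [0.4806, 0.3344, 0.1433]
ee_rot: [-0.0, 1.0, -0.014, 0.001]
contact_force: [0.3, -0.8, -0.5]
width: 0.0196
```

Emit:
{"name": "servo_tool", "arguments": {"increments": [{"slide":[0,0,0],"spin":0},{"slide":[0,0,0],"spin":0},{"slide":[0,0,0],"spin":0},{"slide":[0,0,0],"spin":0},{"slide":[0,0,0],"spin":0},{"slide":[0,0,0],"spin":0},{"slide":[0,0,0],"spin":0},{"slide":[0,0,0],"spin":0}]}}

```text
clock: 32.85
position: [0.4797, 0.3344, 0.1422]
ee_rot: [0.0, 1.0, -0.013, -0.0]
contact_force: [-0.4, 1.0, -1.3]
width: 0.0197
```

Emit:
{"name": "servo_tool", "arguments": {"increments": [{"slide":[0,0,-0.02],"spin":0},{"slide":[0,0,-0.035],"spin":0},{"slide":[0,0,-0.035],"spin":0},{"slide":[0,0,-0.035],"spin":0},{"slide":[0,0,-0.015],"spin":0},{"slide":[0,0,0],"spin":0}]}}

```text
clock: 33.45
position: [0.481, 0.3351, 0.2853]
ee_rot: [-0.001, 1.0, -0.013, 0.003]
contact_force: [-0.2, 0.6, -1.0]
width: 0.0192
```

Run:
```python
from h import *
s=st(); plan((.5194,-.357,.285),-1.5,step=.037)
```

```text
t 33.45 pos [0.481  0.3351 0.2853] yaw x,y -1.51 xax [ 1.    -0.026  0.005] zax [ 0.006  0.003 -1.   ] w 0.0192 F [-0.2  0.6 -1. ] q [ 0.49  0.27  1.39 -0.    1.48  2.09]
[{"slide": [0.003, 0.036, 0.0], "spin": -0.0}, {"slide": [0.003, 0.037, 0.0], "spin": -0.0}, {"slide": [0.003, 0.036, 0.0], "spin": -0.0}, {"slide": [0.003, 0.036, 0.0], "spin": -0.0}, {"slide": [0.003, 0.037, 0.0], "spin": -0.0}, {"slide": [0.003, 0.036, 0.0], "spin": -0.0}, {"slide": [0.003, 0.037, 0.0], "spin": -0.0}, {"slide": [0.003, 0.036, 0.0], "spin": -0.0}]
[{"slide": [0.003, 0.036, 0.0], "spin": -0.0}, {"slide": [0.003, 0.037, 0.0], "spin": -0.0}, {"slide": [0.003, 0.036, 0.0], "spin": -0.0}, {"slide": [0.003, 0.036, 0.0], "spin": -0.0}, {"slide": [0.003, 0.037, 0.0], "spin": -0.0}, {"slide": [0.003, 0.036, 0.0], "spin": -0.0}, {"slide": [0.003, 0.036, 0.0], "spin": -0.0}, {"slide": [0.003, 0.037, 0.0], "spin": -0.0}]
[{"slide": [0.003, 0.036, 0.0], "spin": -0.0}, {"slide": [0.003, 0.036, 0.0], "spin": -0.0}, {"slide": [0.0027, 0.0368, 0.0003], "spin": -0.0}]
ends [ 0.5194 -0.357   0.285 ] -1.51
```

Emit:
{"name": "servo_tool", "arguments": {"increments": [{"slide":[0.003,0.025,0],"spin":0},{"slide":[0.003,0.037,0],"spin":0},{"slide":[0.003,0.037,0],"spin":0},{"slide":[0.003,0.037,0],"spin":0},{"slide":[0.003,0.037,0],"spin":0},{"slide":[0.003,0.037,0],"spin":0},{"slide":[0.003,0.037,0],"spin":0},{"slide":[0.003,0.037,0],"spin":0}]}}

```text
clock: 34.25
position: [0.4952, 0.0484, 0.2806]
ee_rot: [0.0, 1.0, -0.013, -0.001]
contact_force: [1.0, -0.2, -0.4]
width: 0.0193
```

Emit:
{"name": "servo_tool", "arguments": {"increments": [{"slide":[0.003,0.037,0],"spin":0},{"slide":[0.003,0.037,0],"spin":0},{"slide":[0.003,0.037,0],"spin":0},{"slide":[0.003,0.037,0],"spin":0},{"slide":[0.003,0.037,0],"spin":0},{"slide":[0.003,0.037,0],"spin":0},{"slide":[0.003,0.037,0],"spin":0},{"slide":[0.003,0.037,0],"spin":0}]}}

```text
clock: 35.05
position: [0.5115, -0.2478, 0.2804]
ee_rot: [-0.001, 1.0, -0.013, -0.001]
contact_force: [-0.1, -0.3, -1.3]
width: 0.0195
```

Emit:
{"name": "servo_tool", "arguments": {"increments": [{"slide":[0.003,0.037,0],"spin":0},{"slide":[0.003,0.037,0],"spin":0},{"slide":[0.002,0.033,0],"spin":0},{"slide":[0,0,0],"spin":0},{"slide":[0,0,0],"spin":0},{"slide":[0,0,0],"spin":0},{"slide":[0,0,0],"spin":0}]}}

```text
clock: 35.75
position: [0.5175, -0.3525, 0.2821]
ee_rot: [-0.0, 1.0, -0.013, -0.0]
contact_force: [0.3, -0.3, -1.0]
width: 0.0196
```

Run:
```python
from h import *
s=st(); snap('wrist','w22'); plan((.5192,-.3572,.17),-1.5,step=.037)
crop('w22',200,80,360,260,4,'c22')
```

```text
t 35.75 pos [ 0.5175 -0.3525  0.2821] yaw x,y -1.44 xax [ 1.    -0.025 -0.   ] zax [-0.     0.001 -1.   ] w 0.0196 F [ 0.3 -0.3 -1. ] q [-0.71  0.33  1.3   0.    1.51  0.89]
[{"slide": [0.0, 0.001, 0.028], "spin": 0.0}, {"slide": [0.001, 0.001, 0.028], "spin": 0.0}, {"slide": [0.0, 0.001, 0.028], "spin": 0.0}, {"slide": [0.0008, 0.0015, 0.0283], "spin": 0.1}]
ends [ 0.5192 -0.3572  0.17  ] -1.54
```

View pics/w22.png

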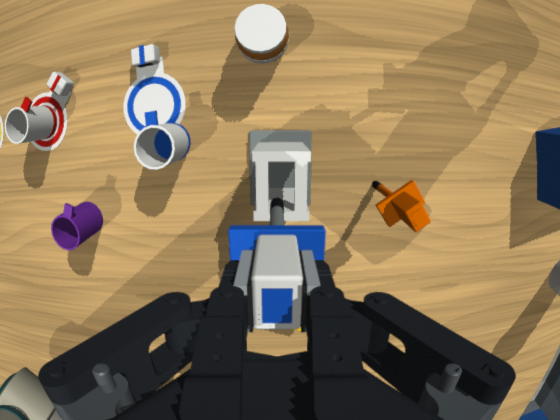

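View pics/c22.png

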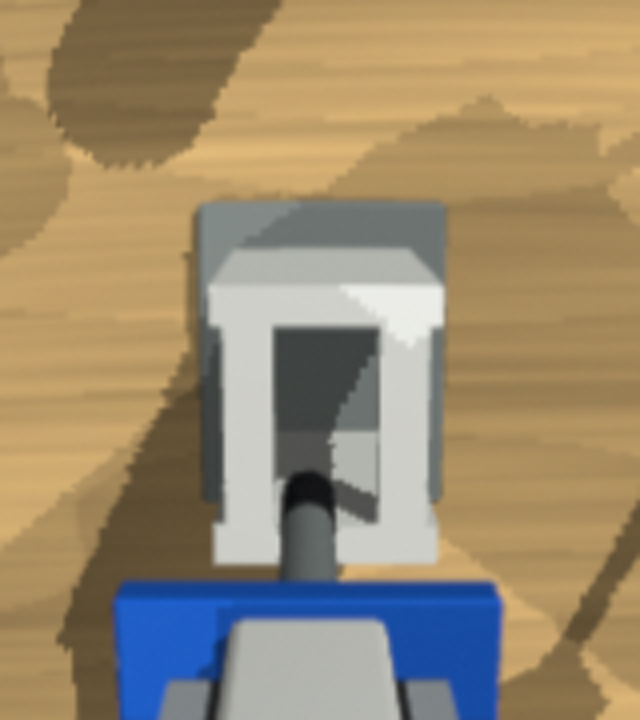

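The tip sits about 4 mm left of the slot's centre line, which agrees with the arm readout. I'll correct that, then lower.

Emit:
{"name": "servo_tool", "arguments": {"increments": [{"slide":[0.002,0.005,0],"spin":0},{"slide":[0,0,0],"spin":0},{"slide":[0,0,0.02],"spin":0},{"slide":[0,0,0],"spin":0},{"slide":[0,0,0],"spin":0},{"slide":[0,0,0],"spin":0}]}}

```text
clock: 36.4
position: [0.5197, -0.3591, 0.2631]
ee_rot: [0.0, 1.0, -0.013, 0.0]
contact_force: [-0.6, 0.3, -0.1]
width: 0.0196
```

Run:
```python
from h import *
s=st(); snap('wrist','w23'); crop('w23',200,80,360,260,4,'c23')
```

```text
t 36.4 pos [ 0.5197 -0.3591  0.2631] yaw x,y -1.51 xax [ 1.    -0.026  0.001] zax [ 0.001 -0.001 -1.   ] w 0.0196 F [-0.6  0.3 -0.1] q [-0.71  0.35  1.32 -0.    1.47  0.88]
```

View pics/c23.png

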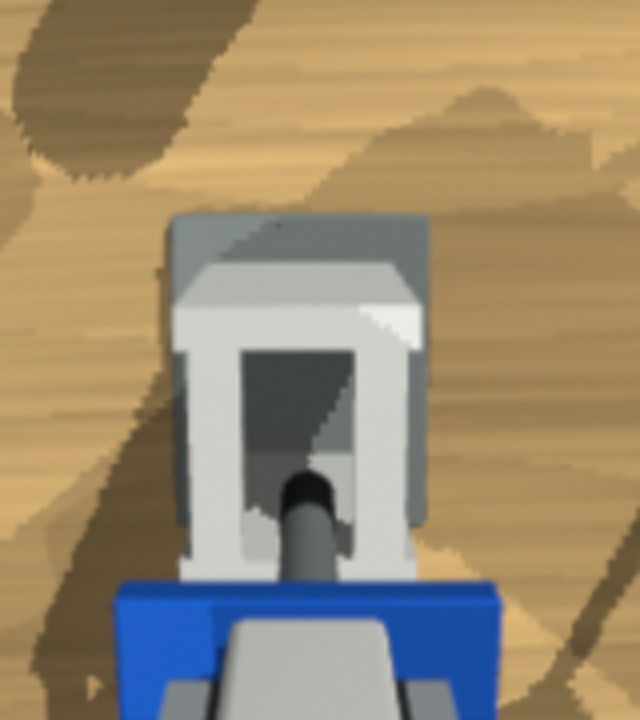

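Emit:
{"name": "servo_tool", "arguments": {"increments": [{"slide":[0,-0.002,0],"spin":0},{"slide":[0,0,0.02],"spin":0},{"slide":[0,0,0.02],"spin":0},{"slide":[0,0,0.025],"spin":0},{"slide":[0,0,0.025],"spin":0},{"slide":[0,0,0.02],"spin":0},{"slide":[0,0,0],"spin":0},{"slide":[0,0,0],"spin":0}]}}

```text
clock: 37.25
position: [0.5197, -0.3571, 0.1529]
ee_rot: [0.0, 1.0, -0.013, 0.0]
contact_force: [0.0, -0.5, -1.8]
width: 0.019
```

Emit:
{"name": "servo_tool", "arguments": {"increments": [{"slide":[0,0,0.008],"spin":0},{"slide":[0,0,0.004],"spin":0},{"slide":[0,0,0],"spin":0},{"slide":[0,0,0],"spin":0}]}}

```text
clock: 37.65
position: [0.5195, -0.357, 0.1406]
ee_rot: [0.0, 1.0, -0.013, 0.0]
contact_force: [0.6, 0.5, -0.9]
width: 0.0193
```

Emit:
{"name": "servo_tool", "arguments": {"increments": [{"slide":[0,0,0.003],"spin":0},{"slide":[0,0,0.002],"spin":0},{"slide":[0,0,0.001],"spin":0},{"slide":[0,0,0],"spin":0},{"slide":[0,0,0],"spin":0}]}}

```text
clock: 38.15
position: [0.5194, -0.3569, 0.1344]
ee_rot: [0.0, 1.0, -0.013, -0.0]
contact_force: [-0.3, -0.1, 0.2]
width: 0.0193
```

Run:
```python
from h import *
s=st(); snap('wrist','w24'); snap('side','s24'); crop('s24',230,60,400,220,4,'c24')
```

```text
t 38.15 pos [ 0.5194 -0.3569  0.1344] yaw x,y -1.51 xax [ 1.    -0.026 -0.   ] zax [-0. -0. -1.] w 0.0193 F [-0.3 -0.1  0.2] q [-0.71  0.42  1.53 -0.    1.19  0.88]
```

View pics/w24.png

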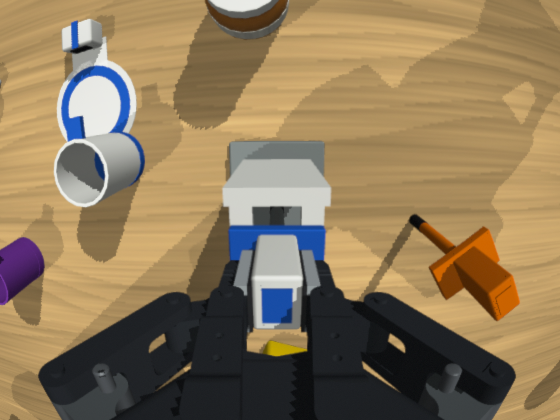

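View pics/c24.png

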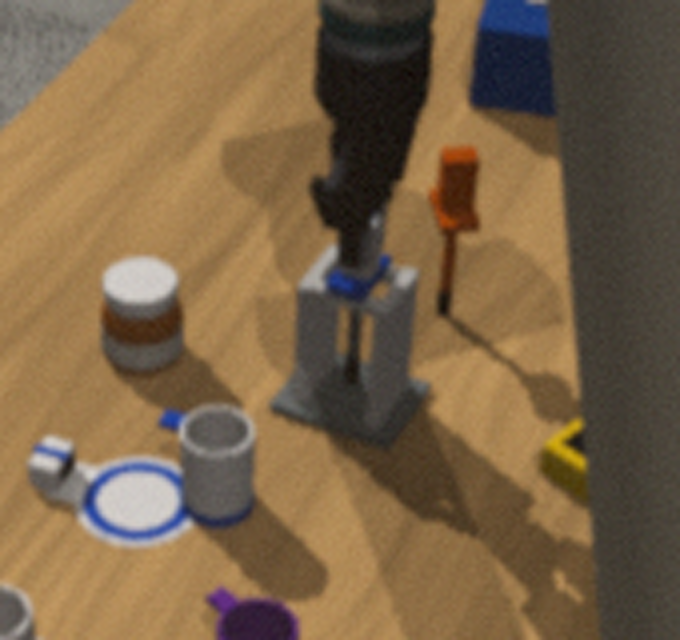

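The probe is seated: readout z is 0.1344 as before, the weight is off the wrist, and the shoulder lies on the rails. Releasing.

Emit:
{"name": "servo_tool", "arguments": {"increments": [{"slide":[0,0,0],"spin":0},{"slide":[0,0,0],"spin":0},{"slide":[0,0,0],"spin":0},{"slide":[0,0,0],"spin":0},{"slide":[0,0,0],"spin":0},{"slide":[0,0,0],"spin":0}], "hand": 1}}

```text
clock: 38.85
position: [0.5194, -0.357, 0.1343]
ee_rot: [0.0, 1.0, -0.013, 0.0]
contact_force: [0.5, -0.4, -0.6]
width: 0.0853
```

Emit:
{"name": "servo_tool", "arguments": {"increments": [{"slide":[0,0,-0.02],"spin":0},{"slide":[0,0,-0.03],"spin":0},{"slide":[0,0,-0.03],"spin":0},{"slide":[0,0,-0.03],"spin":0},{"slide":[0,0,-0.02],"spin":0},{"slide":[0,0,0],"spin":0}]}}

```text
clock: 39.45
position: [0.5208, -0.358, 0.268]
ee_rot: [0.002, 1.0, -0.013, 0.003]
contact_force: [0.1, -0.8, 0.2]
width: 0.0851
```

Run:
```python
from h import *
s=st(); snap('wrist','w25'); plan((.5611,-.2122,.21),3.3);
```

```text
t 39.45 pos [ 0.5208 -0.358   0.268 ] yaw x,y -1.51 xax [ 1.    -0.026  0.006] zax [ 0.006 -0.005 -1.   ] w 0.0851 F [ 0.1 -0.8  0.2] q [-0.71  0.34  1.32 -0.    1.47  0.88]
[{"slide": [0.007, -0.029, 0.011], "spin": -1.0}, {"slide": [0.008, -0.029, 0.011], "spin": -0.9}, {"slide": [0.009, -0.029, 0.011], "spin": -1.0}, {"slide": [0.009, -0.029, 0.011], "spin": -0.9}, {"slide": [0.0092, -0.0288, 0.0116], "spin": -1.0}]
ends [ 0.5611 -0.2122  0.21  ] 3.29
```

View pics/w25.png

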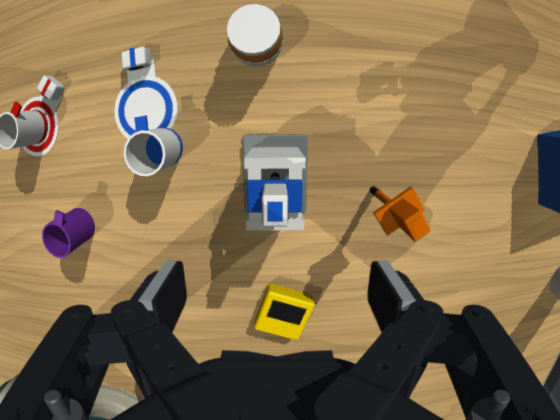

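The probe hangs upright in the slot at (275,195). Returning to the blue cup to reset it.

Emit:
{"name": "servo_tool", "arguments": {"increments": [{"slide":[0.007,-0.029,0],"spin":-1},{"slide":[0.008,-0.029,0.01],"spin":-0.9},{"slide":[0.009,-0.029,0.015],"spin":-1},{"slide":[0.009,-0.029,0.015],"spin":-0.9},{"slide":[0.009,-0.029,0.02],"spin":-1},{"slide":[0,0,0.01],"spin":0},{"slide":[0,0,0],"spin":0},{"slide":[0,0,0],"spin":0}]}}

```text
clock: 40.3
position: [0.56, -0.2122, 0.1935]
ee_rot: [-0.0, 1.0, 0.028, -0.001]
contact_force: [-0.3, -0.4, -0.6]
width: 0.0853
```

Run:
```python
from h import *
s=st(); snap('wrist','w26'); crop('w26',220,50,340,240,4,'c26')
```

```text
t 40.3 pos [ 0.56   -0.2122  0.1935] yaw x,y 3.26 xax [ 0.998  0.057 -0.001] zax [-0.001 -0.    -1.   ] w 0.0853 F [-0.3 -0.4 -0.6] q [-0.48  0.33  1.51 -0.    1.29  1.04]
```

View pics/c26.png

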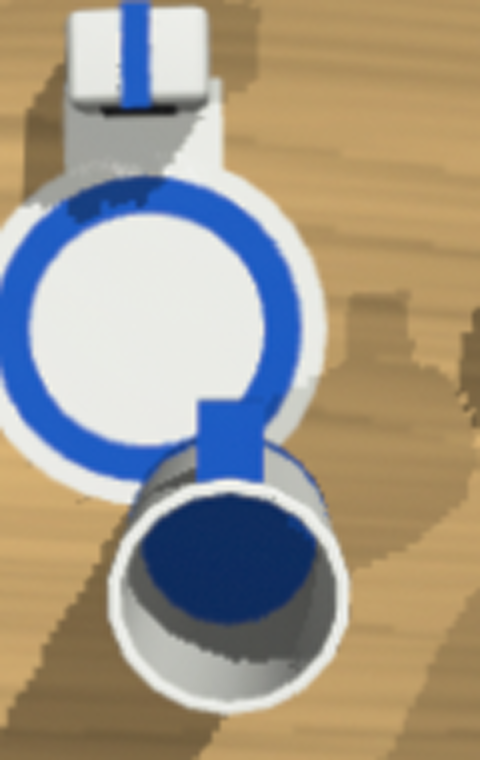

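Run:
```python
from h import *
p=pose('w26')
rim=ray('wrist',un([(108,590),(350,590),(228,480),(228,713),(145,510),(140,675),(315,510),(318,675)],220,50,4),.07,p)
c,e=circ(rim); print(c.round(4),e)
t=ray('wrist',un([(198,401),(263,401)],220,50,4),.069,p); print('tab',ang(t.mean(0)[:2]-c[:2]), np.hypot(*(t.mean(0)[:2]-c[:2])))
r=ray('wrist',un([(145,177),(302,328),(0,300),(0,352),(255,225),(35,225),(165,482),(60,450)],220,50,4),0,p); print('dock',circ(r)); d=circ(r)[0]
h=ray('wrist',un([(136,2),(137,106)],220,50,4),.024,p); print([(ang(q[:2]-d[:2]),np.hypot(*(q[:2]-d[:2]))) for q in h])
plan((c[0],c[1],.022),3.7)
```

```text
[ 0.5604 -0.212   0.0259] 0.0003836111478294907
tab 2.98 0.0420187886586008
dock (array([ 0.61199875, -0.1880436 ,  0.03956783]), np.float64(0.000810199770708217))
[(4.09, np.float64(0.0814632527169914)), (4.19, np.float64(0.05570740262869389))]
[{"slide": [0.0, -0.0, 0.034], "spin": -0.1}, {"slide": [0.0, -0.0, 0.035], "spin": -0.1}, {"slide": [0.0, -0.0, 0.034], "spin": -0.1}, {"slide": [0.0, -0.0, 0.035], "spin": -0.1}, {"slide": [0.0, -0.0006, 0.0342], "spin": -0.1}]
ends [ 0.5603 -0.212   0.022 ] 3.73
```

Emit:
{"name": "servo_tool", "arguments": {"increments": [{"slide":[0,0,0.04],"spin":0},{"slide":[0,0,0.04],"spin":0},{"slide":[0,0,0.04],"spin":0},{"slide":[0,0,0.03],"spin":0},{"slide":[0,0,0.019],"spin":0},{"slide":[0,0,0],"spin":0},{"slide":[0,0,0],"spin":0}]}}

```text
clock: 41.05
position: [0.561, -0.2128, 0.026]
ee_rot: [0.0, 1.0, 0.028, 0.001]
contact_force: [-0.0, -0.3, 0.7]
width: 0.0854
```

Emit:
{"name": "servo_tool", "arguments": {"increments": [{"slide":[0,0,0],"spin":0},{"slide":[0,0,0],"spin":0},{"slide":[0,0,0],"spin":0},{"slide":[0,0,0],"spin":0},{"slide":[0,0,0],"spin":0},{"slide":[0,0,0],"spin":0}], "hand": 0, "newtons": 25}}

```text
clock: 41.65
position: [0.5614, -0.2123, 0.0271]
ee_rot: [0.001, 1.0, 0.029, 0.001]
contact_force: [-0.9, -1.1, 7.6]
width: 0.0519
```

Emit:
{"name": "servo_tool", "arguments": {"increments": [{"slide":[0,0,-0.01],"spin":0},{"slide":[0,0,-0.02],"spin":0},{"slide":[0,0,-0.01],"spin":0},{"slide":[0,0,0],"spin":0},{"slide":[0,0,0],"spin":0},{"slide":[0,0,0],"spin":0}]}}

```text
clock: 42.25
position: [0.5597, -0.2112, 0.0645]
ee_rot: [-0.0, 1.0, 0.029, -0.001]
contact_force: [-0.3, -0.0, -0.7]
width: 0.0522
```

Run:
```python
from h import *
s=st(); plan((.6133,-.1884,s['position'][2]),4.4,step=.02)
```

```text
t 42.25 pos [ 0.5597 -0.2112  0.0645] yaw x,y 3.29 xax [ 0.998  0.057 -0.001] zax [-0.001  0.001 -1.   ] w 0.0522 F [-0.3 -0.  -0.7] q [-0.48  0.45  1.69 -0.    1.01  1.04]
[{"slide": [0.018, -0.007, 0.0], "spin": -0.4}, {"slide": [0.019, -0.006, 0.0], "spin": -0.3}, {"slide": [0.0179, -0.0064, 0.0], "spin": -0.4}]
ends [ 0.6133 -0.1884  0.0645] 4.39
```

Emit:
{"name": "servo_tool", "arguments": {"increments": [{"slide":[0.018,-0.007,0],"spin":-0.4},{"slide":[0.018,-0.006,0],"spin":-0.3},{"slide":[0.017,-0.006,0],"spin":-0.4},{"slide":[0,0,0.015],"spin":0},{"slide":[0,0,0.015],"spin":0},{"slide":[0,0,0],"spin":0},{"slide":[0,0,0],"spin":0},{"slide":[0,0,0],"spin":0}]}}

```text
clock: 43.05
position: [0.6124, -0.1895, 0.0357]
ee_rot: [0.0, 0.999, 0.038, 0.0]
contact_force: [0.5, 0.6, 0.2]
width: 0.0525
```

Emit:
{"name": "servo_tool", "arguments": {"increments": [{"slide":[0,0,0.003],"spin":0},{"slide":[0,0,0.002],"spin":0},{"slide":[0,0,0],"spin":0},{"slide":[0,0,0],"spin":0}]}}

```text
clock: 43.45
position: [0.6121, -0.1893, 0.0304]
ee_rot: [0.0, 0.999, 0.038, 0.0]
contact_force: [-0.4, 0.1, -0.9]
width: 0.0522
```

Emit:
{"name": "servo_tool", "arguments": {"increments": [{"slide":[0,0,0.002],"spin":0},{"slide":[0,0,0.002],"spin":0},{"slide":[0,0,0],"spin":0},{"slide":[0,0,0],"spin":0}]}}

```text
clock: 43.85
position: [0.6122, -0.1893, 0.0271]
ee_rot: [0.0, 0.999, 0.038, 0.0]
contact_force: [-0.5, -0.4, 5.1]
width: 0.0525
```

Contact made. Release and rise.

Emit:
{"name": "servo_tool", "arguments": {"increments": [{"slide":[0,0,0],"spin":0},{"slide":[0,0,0],"spin":0},{"slide":[0,0,0],"spin":0},{"slide":[0,0,0],"spin":0},{"slide":[0,0,0],"spin":0},{"slide":[0,0,0],"spin":0}], "hand": 1}}

```text
clock: 44.45
position: [0.6121, -0.1893, 0.0262]
ee_rot: [0.0, 0.999, 0.038, -0.0]
contact_force: [-0.1, 0.9, -0.0]
width: 0.0853
```

Emit:
{"name": "servo_tool", "arguments": {"increments": [{"slide":[0,0,-0.02],"spin":0},{"slide":[0,0,-0.04],"spin":0},{"slide":[0,0,-0.04],"spin":0},{"slide":[0,0,-0.045],"spin":0},{"slide":[0,0,-0.045],"spin":0},{"slide":[0,0,-0.02],"spin":0},{"slide":[0,0,0],"spin":0},{"slide":[0,0,0],"spin":0}]}}

```text
clock: 45.25
position: [0.6118, -0.1891, 0.236]
ee_rot: [-0.0, 0.999, 0.038, -0.0]
contact_force: [-0.3, 0.4, 0.3]
width: 0.0857
```

Run:
```python
from h import *
s=st(); snap('wrist','w27'); snap('side','s27')
```

```text
t 45.25 pos [ 0.6118 -0.1891  0.236 ] yaw x,y 4.39 xax [ 0.997  0.076 -0.   ] zax [-0.  0. -1.] w 0.0857 F [-0.3  0.4  0.3] q [-0.41  0.37  1.35 -0.    1.42  1.09]
```

View pics/w27.png

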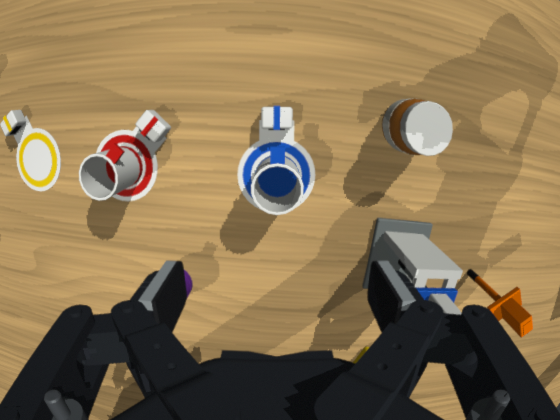

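View pics/s27.png

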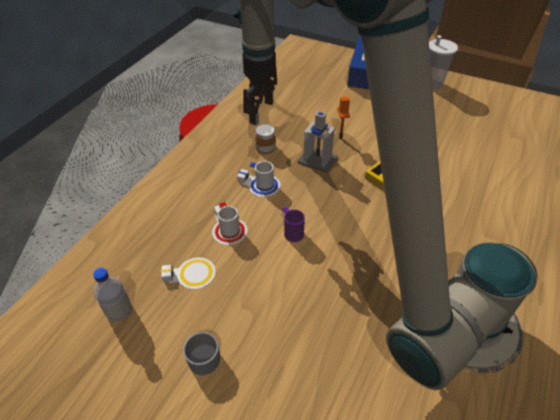

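Run:
```python
from h import *
a=cv2.imread('pics/w27.png'); o=np.hstack([cv2.resize(a[90:220,230:325],None,fx=4,fy=4,interpolation=2),cv2.resize(a[90:220,75:175],None,fx=4,fy=4,interpolation=2)]); cv2.imwrite('pics/c27.png',o); print(o.shape)
```

```text
(520, 780, 3)
```

View pics/c27.png

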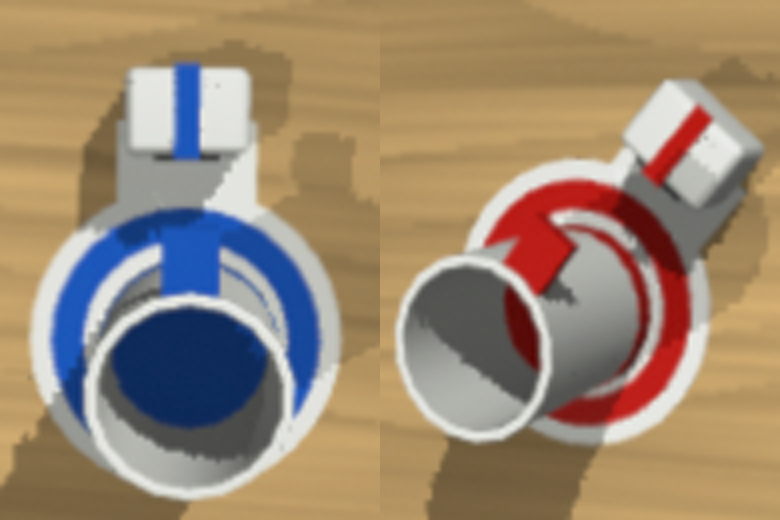

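Run:
```python
from h import *
p=pose('w27')
b=ray('wrist',un([(84,393),(296,393),(190,293),(190,499),(118,318),(262,318)],230,90,4),.07,p); cb=circ(b)
r=ray('wrist',un([(17,335),(172,350-0),(75,255),(105,440),(35,280),(150,290),(35,400)],75,90,4),.07,p); cr=circ(r)
print('blue',cb,'red',cr)
tb=ray('wrist',un([(190,232)],230,90,4),.069,p)[0]; tr=ray('wrist',un([(180,230)],75,90,4),.069,p)[0]
print(ang(tb[:2]-cb[0][:2]),ang(tr[:2]-cr[0][:2]))
```

```text
blue (array([ 0.61134076, -0.18920086,  0.02607788]), np.float64(0.00028513073206064277)) red (array([0.61207413, 0.00515301, 0.02564403]), np.float64(0.0001474747727549415))
4.46 -41.12
```

Both cups measure within 2–3 mm of their dock centres and within about 2° of their readers, and the gripper touches nothing. Handing in.

Run:
```python
from h import *
s=st(); print(manip.sign_off())
```

```text
t 45.35 pos [ 0.611  -0.1888  0.2342] yaw x,y 4.38 xax [ 0.997  0.076 -0.003] zax [-0.004  0.001 -1.   ] w 0.0853 F [-0.4  0.3 -0.3] q [-0.41  0.37  1.35 -0.    1.42  1.09]
the job is handed in; nothing more can be done
None
```

The job is handed in at about 45 s. No verdict was reported.

- **Cups:** I set the red and blue cups on their docks. I never saw a yellow cup in any camera view, so I treated it as absent and skipped its dip.
- **Dips:** I dipped the probe in the rinse pot, the red cup, the blue cup and the pot again. Each dip held for about 1 s with the tip about 28–33 mm above the vessel's underside.
- **Knocked cup:** The blue cup was knocked about 6 cm off its dock around the time of the red dip. I dipped it where it stood, still upright. After hanging the probe back, I set it on its dock again.

**Last checks:**
- **Cup position:** Both cups were upright, within about 2–3 mm of their dock centres. That is the limit of the camera calibration.
- **Tab direction:** The blue tab measured 4.5° against about 4.2° for its reader. The red tab measured –41.1° against about –40.3°.
- **Probe:** It hangs with its shoulder on the rails, at the same height reading as when I picked it up.
- **Other things:** The bystanders looked undisturbed. I last measured the pot just before the second rinse and it had not moved. After that I checked it only by eye.

None of the close-up checks failed. One rough reading of the cups from the top camera disagreed by about 4–7 mm. The close-up wrist pictures did not bear it out, so I put it down to coarse pixel reading.

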